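# Cure and stack the print cassettes

### The arm

A 7-joint arm with a two-finger parallel gripper is mounted at the origin on the work surface. World frame = base frame: x ahead of the robot, y to its left, z up, the work surface at z = 0. Lengths are in m, angles in rad, forces in N, time in s.
With the tool pointing down it reaches from about 0.35 to 0.9 m from the base axis. Payload 19.9 kg.
Tool frame: the origin (TCP) lies between the finger pads, 19 mm behind the fingertips; this is the grasp point; z points along the fingers, y is the line along which they close (so a half turn about z gives the same grasp; the last joint's range is limited). The gripper opens to 85 mm and grips with 20 to 120 N. Pads are 22 mm wide; open, the fingers measure 114 mm over their backs; the gripper's body (76 mm by 85 mm) begins 54 mm behind the grasp point. The pads swing forward as they close: fully open they stand 13 mm farther back than shut.
Start: joints at [1.212, 0.417, -0.01, 1.614, 0.005, 1.111, -0.053], TCP at [0.195, -0.594, 0.25] pointing down, gripper open.
Joint ranges: [-2.81, 2.81], [-0.39, 2.02], [-1.27, 1.25], [0.06, 2.57], [-1.19, 4.33], [0.19, 2], [-2.82, 2.82]. Speed limits (rad/s): [1.89, 1.89, 2.39, 2.39, 3.01, 3.01, 3.01].

### API

Orientations are given as a unit quaternion [x, y, z, w].
In Python, from plant import bot gives the robot as it stands. The module is installed in compiled form; this text tells all that it offers.
- The arm moves only by the tool jog_arm, never from a script. Its argument "steps" is a list of rows, each an object with "rotation": the turn, a rotation vector about the tool's x, y, z in rad, a list of three; "travel": the shift along the tool's x, y, z in mm, a list of three; "fingers": the opening, from 0 (shut) to 1 (fully open). In form: [{"rotation": [rx, ry, rz], "travel": [tx, ty, tz], "fingers": fingers}, ...]. A call has 1 to 8 rows; each row shifts and turns the commanded pose from where the row before left it, along the tool's axes as they then stand; what a row does not reach is not made up. A row lasts 1/10 s, in which the tool goes at most 50 mm and 8.59 degrees, less where a joint would pass 70% of its speed; a pose out of reach is approached as far as the arm can. A call is refused whole if a number of a shift passes 50 or a number of a turn 0.15, either way. A call with a gripper value outside its range is refused whole. The fingers move at their own pace and stop on an object; the grip force is fixed at half the most. Time passes only in rows, so rows that do not move let the fingers close. It gives the time, the measured TCP pose, the force, the opening and the grip force at its end, in the units of the state.
- bot.observe(): the state, without advancing time (a new reading comes with each control period).
- bot.get_image(name): name is "scene" or "top" or "wrist"; returns a dict with "image" (400x640x3 uint8, blue, green, red), "mtx" (3x3 intrinsics, pixels), "position" and "orientation" of the camera in the world. Camera axes: x right, y down, z forward; pixel columns grow to the right and rows downward; lengths in m; the calibration is good to about 2 mm. The wrist camera is an equidistant fisheye: a pixel r from the principal point sees the ray r / f radians off the axis. A picture is of the moment at which its call begins. There is no depth.
- bot.hand_in(): hands the job in; it is judged then, once.
The state is a dict: "time_s": time; "q": joint angles; "qd": joint speeds; "tau": joint torques, N m; "eef_pos": TCP position; "tcp_rot": TCP orientation; "contact_force": force on the tool from outside, world axes, zero at the start; "wrist_torque": the same for the moment, N m; "width": opening from 0.0 (shut) to 1.0 (fully open); "grip_force": force on a finger pad.
Only numpy, scipy, OpenCV 4.12 (cv2) and the standard library are available. Lean on these libraries where they do the work, as an engineer would, in place of code of your own. Each camera call takes 0.05 s, during which the arm holds its last target. There are 200 camera calls.

### The job

Post-cure the print cassettes lying on the bench, in the order orange, blue, green (one may be missing): seat each on a free front pad of the carousel, index the disc by its red pegs until it clicks in with that cassette under the lamp, and give each at least one second there with the disc at rest. Then bring it round to the front again and stack all cured cassettes, in any order, on the dock at the left, chamfered corners matched so that every skirt sits fully down on the one below. Leave the other things on the bench where they are.

Things in the scene. Friction and masses are not known exactly. Their poses are not given: they have to be found in the camera images.
- cas_orange: orange print cassette (may be absent), rigid plate 100 x 62 mm (own x by y), 0.11 to 0.22 kg. Origin: centre of its underside; z up. The two corners at its +x end are cut by 14 mm 45-degree chamfers, the -x ones are square, so it seats only one way round. Grip it across its 62 mm width by its upright long sides (0 to 26 mm high).
- cas_blue: blue print cassette (may be absent), like the orange one. All three: a skirt (3 mm wall, hollow 10 mm deep below) carries a shoulder at 26 mm height; on it a raised land of the same colour, 90 x 52 mm, corners cut alike, reaches 34 mm (with low white teeth).
- cas_green: green print cassette (may be absent), like the orange one. Seating: the skirt drops over the 7 mm high land of a pad, the dock or a cassette below, with 2 mm play per side, and rests on its shoulder; each stacked cassette adds 26 mm.
- carousel: fixed white curing carousel, 344 mm across. Origin: its axis at bench level; z up, +x to the lamp. A black lamp head (80 mm across, underside at 138 mm) hangs over the point 100 mm along +x from an arm (top 208 mm) on a column 205 mm along +x: no room for a gripper under it. Stations, 100 mm from the axis: lamp at 0, front left at 120, front right at 240 degrees, counter-clockwise.
- rotor (a joint): angle of the aluminium disc (radius 166 mm, top at 44 mm), rad, growing counter-clockwise from above; turns endlessly either way. A detent pulls it to the nearest multiple of 2.094 rad (120 degrees) from anywhere between (up to 0.5 N m, about 3 N at a peg) and it settles in about 1.5 s. At the start it may still be clicking in for 2 s.
- pad0 (a point): centre of black pad 0 on the disc, at its shoulder, 50 mm up; grey land 7 mm high on it. It lies 100 mm from the axis at 0 degrees + rotor in the carousel frame. Site axes: the disc's (x at carousel yaw + rotor). A cassette seated here lies tangentially, chamfered end (+x) counter-clockwise: yaw = carousel yaw + rotor + 90 degrees.
- peg0 (a point): red index peg 0: upright, round, 16 mm diameter, top 120 mm above the bench; this point at 105 mm on its axis, 145 mm from the disc's axis at 60 degrees + rotor in the carousel frame. Pinch or push it to turn the disc; a gripper with its TCP at this height clears loaded pads (84 mm high).
- pad1 (a point): centre of black pad 1 on the disc, at its shoulder, 50 mm up; grey land 7 mm high on it. It lies 100 mm from the axis at 120 degrees + rotor in the carousel frame. Site axes: the disc's (x at carousel yaw + rotor). A cassette seated here lies tangentially, chamfered end (+x) counter-clockwise: yaw = carousel yaw + rotor + 210 degrees.
- peg1 (a point): red index peg 1: upright, round, 16 mm diameter, top 120 mm above the bench; this point at 105 mm on its axis, 145 mm from the disc's axis at 180 degrees + rotor in the carousel frame. Pinch or push it to turn the disc; a gripper with its TCP at this height clears loaded pads (84 mm high).
- pad2 (a point): centre of black pad 2 on the disc, at its shoulder, 50 mm up; grey land 7 mm high on it. It lies 100 mm from the axis at 240 degrees + rotor in the carousel frame. Site axes: the disc's (x at carousel yaw + rotor). A cassette seated here lies tangentially, chamfered end (+x) counter-clockwise: yaw = carousel yaw + rotor + 330 degrees.
- peg2 (a point): red index peg 2: upright, round, 16 mm diameter, top 120 mm above the bench; this point at 105 mm on its axis, 145 mm from the disc's axis at 300 degrees + rotor in the carousel frame. Pinch or push it to turn the disc; a gripper with its TCP at this height clears loaded pads (84 mm high).
- lamp_spot (a point): fixed point, 50 mm up, where a pad's centre (and the origin of a cassette seated on it) stands when the disc is clicked in: lamp station. Axes as carousel.
- right_spot (a point): fixed point, 50 mm up, where a pad's centre (and the origin of a cassette seated on it) stands when the disc is clicked in: front right station. Axes as carousel.
- left_spot (a point): fixed point, 50 mm up, where a pad's centre (and the origin of a cassette seated on it) stands when the disc is clicked in: front left station. Axes as carousel.
- dock: fixed stacking dock: dark steel plate 130 x 90 x 8 mm, on it a black pad 100 x 62 mm with shoulder at 14 mm and a 7 mm grey land, all with the +x corners cut. Origin: centre of its underside; z up, +x to the chamfered end. A first cassette seated has its origin 14 mm up, the second 40, the third 66, and the dock's yaw.
- mug: bystander, leave alone: white mug, 84 mm across, 75 mm high. Origin: centre of its underside
- jar_red: bystander, leave alone: white jar with a red lid, 72 mm across, 62 mm high. Origin: centre of its underside
- jar_blue: bystander, leave alone: white jar with a blue lid, 72 mm across, 62 mm high. Origin: centre of its underside
- wash_bottle: bystander, leave alone: clear bottle, 68 mm across, 160 mm high. Origin: centre of its underside
- spatula: bystander, leave alone: spatula 170 mm long, lying along its x. Origin: on it at bench height
- brush: bystander, leave alone: brush 160 mm long, lying along its x. Origin: on it at bench height
- plaster_model: bystander, leave alone: plaster jaw model on a 66 x 60 mm foot, 29 mm high. Origin: centre of its underside
There are look-alikes about, which are no part of the job. Several things look just like the cas_orange: the one meant starts nearest to the robot's base.

How it is judged:
On the way, in this order (a step that is already met when the one before it is completed fails the run):
1. the orange cassette has been seated under the lamp and at rest for one second (skipped if absent) (horizontal distance between cas_orange and lamp_spot below 0.012 m and z of cas_orange in the frame of lamp_spot between -0.004 and 0.004 m and angle between cas_orange's own z axis and vertical below 0.06 rad and linear speed of cas_orange below 0.015 m/s), for 0.9 s.
2. the blue cassette has been seated under the lamp and at rest for one second (skipped if absent) (horizontal distance between cas_blue and lamp_spot below 0.012 m and z of cas_blue in the frame of lamp_spot between -0.004 and 0.004 m and angle between cas_blue's own z axis and vertical below 0.06 rad and linear speed of cas_blue below 0.015 m/s), for 0.9 s.
3. the green cassette has been seated under the lamp and at rest for one second (skipped if absent) (horizontal distance between cas_green and lamp_spot below 0.012 m and z of cas_green in the frame of lamp_spot between -0.004 and 0.004 m and angle between cas_green's own z axis and vertical below 0.06 rad and linear speed of cas_green below 0.015 m/s), for 0.9 s.
At the end, for the whole second after the job is handed in: every cassette present is seated on the dock's stack: within 6 mm of the dock's centre and 7 degrees of its direction, upright within 3 degrees, at one of the seated heights (14, 40 or 66 mm, within 3 mm) and at rest (horizontal distance between each of cas_orange, cas_blue, cas_green and dock below 0.006 m and angle between the x axis of each of cas_orange, cas_blue, cas_green and the x axis of dock, either way round below 0.12 rad and angle between each of cas_orange, cas_blue, cas_green's own z axis and vertical below 0.05 rad and (z of cas_orange in the frame of dock between 0.011 and 0.017 m or z of cas_orange in the frame of dock between 0.037 and 0.043 m or z of cas_orange in the frame of dock between 0.063 and 0.069 m) and linear speed of each of cas_orange, cas_blue, cas_green below 0.02 m/s and (z of cas_blue in the frame of dock between 0.011 and 0.017 m or z of cas_blue in the frame of dock between 0.037 and 0.043 m or z of cas_blue in the frame of dock between 0.063 and 0.069 m) and (z of cas_green in the frame of dock between 0.011 and 0.017 m or z of cas_green in the frame of dock between 0.037 and 0.043 m or z of cas_green in the frame of dock between 0.063 and 0.069 m)); the robot touches nothing.
It fails at once if a bystander is shifted by more than 30 mm (distance of any of mug, jar_red, jar_blue, wash_bottle, spatula, brush, plaster_model from where it was at the start of the episode above 0.03 m).
Of cas_orange, cas_blue, cas_green only 2 to 3 are there at a start; the rules pass over those that are not, and their reading is None.
At some moment in a run one of cas_orange, cas_blue, cas_green may be knocked a few centimetres aside while the robot is not near it.
Once in a run the grip may slacken for a moment while it holds something.
It also fails if it takes over 210 s, if anything falls off the work surface, if the arm or the gripper's body presses on something with over 40 N, if the wrist force passes 120 N, or if a joint passes its speed limit or range.

## Working session

There is one attempt and no reset: what is moved stays moved. The work goes in short steps, Python scripts to look and compute and a tool call to move; the robot and the scene stay as the last step left them, time stands still between calls to the robot, and variables do not carry over. Pictures are saved under pics/ and viewed, at most 14 in all, crops included, and the job is handed in when it is done.

Besides the shell and the picture viewer there is one more tool, called as name(argument=value, ...) on one line, values as JSON. jog_arm: Moves the arm, as the interface text tells. Its arguments: {"type":"object","properties":{"steps":{"type":"array"}},"required":["steps"]}

```bash
mkdir -p pics; python3 - <<'E'
from plant import bot
import cv2
s=bot.observe()
for k,v in s.items(): print(k,v)
for n in("top","scene"):
    d=bot.get_image(n); cv2.imwrite(f"pics/{n}0.png",d["image"]); print(n,d["mtx"],d["position"],d["orientation"])
E
```

```text
time_s 0.0
q [ 1.21252278  0.4179965  -0.0103046   1.6141979   0.00472268  1.11070647
 -0.05300602]
qd [ 6.17635374e-04 -8.09148561e-04 -1.03061491e-03 -1.29467517e-03
  2.23480543e-03  3.18855861e-05 -9.68168474e-05]
tau [-8.22897546e-04 -8.64464021e+01  6.78497124e-01 -4.34911394e+01
  1.92154082e-02  7.36335875e-03 -2.14375854e-05]
eef_pos [ 0.19456907 -0.59358485  0.24933623]
tcp_rot [ 9.87481717e-01  1.57732195e-01 -1.57211720e-04 -6.22965180e-04]
contact_force [-0.94762131  0.00402011 -0.56650871]
wrist_torque [-0.0542842  -0.03267447  0.02579867]
grip_force 0.0
width 1.0017558391188919
top [[426.0857673    0.         325.28880045]
 [  0.         426.0857673  200.31922955]
 [  0.           0.           1.        ]] [ 0.1437637  -0.10316253  1.74550538] [-0.67532122  0.7291414  -0.0805084   0.0762395 ]
scene [[447.26806725   0.         323.90139841]
 [  0.         447.26806725 193.39113321]
 [  0.           0.           1.        ]] [ 1.24848617 -1.34394921  1.1879897 ] [ 0.8610134   0.25322813 -0.11465729 -0.42589335]
```

View pics/top0.png

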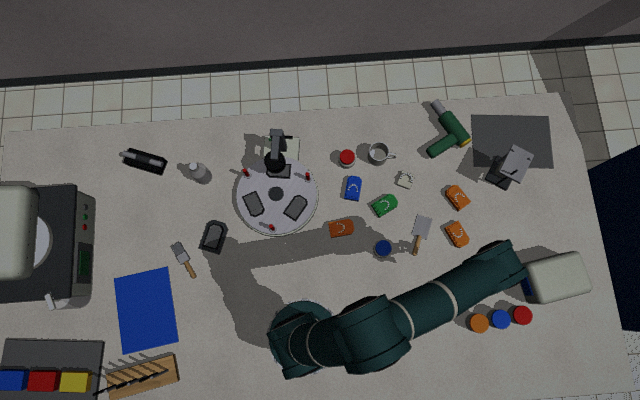

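View pics/scene0.png

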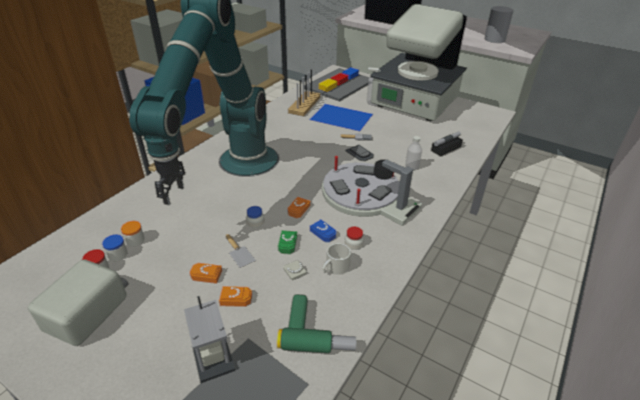

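```bash
cat > h.py <<'E'
import numpy as np, cv2
from scipy.spatial.transform import Rotation as R
from plant import bot
def ray(d,uv,fish=False):
    K=d["mtx"]; uv=np.atleast_2d(np.asarray(uv,float))
    p=(uv-[K[0,2],K[1,2]])/[K[0,0],K[1,1]]
    if fish:
        r=np.linalg.norm(p,axis=1,keepdims=True)+1e-9
        v=np.hstack([p/r*np.sin(r),np.cos(r)])
    else: v=np.hstack([p,np.ones((len(p),1))])
    return R.from_quat(d["orientation"]).apply(v)
def cast(d,uv,z,fish=False):
    v=ray(d,uv,fish); o=np.asarray(d["position"])
    return (o+v*((z-o[2])/v[:,2:3]))[:,:2]
def proj(d,P,fish=False):
    v=R.from_quat(d["orientation"]).inv().apply(np.atleast_2d(P)-d["position"]); K=d["mtx"]
    if fish:
        n=np.linalg.norm(v[:,:2],axis=1,keepdims=True)+1e-12; p=v[:,:2]/n*np.arctan2(n,v[:,2:3])
    else: p=v[:,:2]/v[:,2:3]
    return p*[K[0,0],K[1,1]]+[K[0,2],K[1,2]]
HUE={"orange":[(5,18)],"blue":[(105,125)],"green":[(55,85)],"red":[(0,4),(174,180)]}
def mask(im,c,s=120,v=40):
    h=cv2.cvtColor(im,cv2.COLOR_BGR2HSV)
    return sum(cv2.inRange(h,(a,s,v),(b,255,255)) for a,b in HUE[c])
def blobs(m,amin):
    n,l,st,ce=cv2.connectedComponentsWithStats(m)
    return [(st[i,4],ce[i].round(1),(l==i).astype(np.uint8)*255) for i in range(1,n) if st[i,4]>=amin]
def pose():
    s=bot.observe(); x=R.from_quat(s["tcp_rot"]).as_matrix()
    return s,np.array(s["eef_pos"]),x
def go(x,y,z,yaw=None):
    """print tool-axis travel (mm) and tool z turn to reach target; yaw= world yaw of tool y (closing line), mod pi"""
    s,p,M=pose(); t=M.T@(np.array([x,y,z])-p)*1000
    ty=np.arctan2(M[1,1],M[0,1]); dy=0
    if yaw is not None: dy=(yaw-ty+np.pi/2)%np.pi-np.pi/2
    print("travel(before turn)",t.round(1),"turn z",round(-dy,3),"q7",s["q"][6].round(2)," tilt",(M[:2,2]).round(4))
E
python3 - <<'E'
from h import *
top=bot.get_image("top")
for c in("orange","blue","green","red"):
    for a,ce,m in blobs(mask(top["image"],c),6 if c=="red" else 40): print(c,a,ce,cast(top,ce,.02).round(3))
w=bot.get_image("wrist"); cv2.imwrite("pics/w0.png",w["image"]);print(w["mtx"],w["position"],w["orientation"],R.from_quat(w["orientation"]).as_matrix().round(3))
print(cast(top,[277,194],.05))
cv2.imwrite("pics/crop0.png",cv2.resize(top["image"][130:270,190:490],None,fx=2.6,fy=2.6,interpolation=cv2.INTER_CUBIC))
E
```

```text
orange 339 [456.9 196.7] [[ 0.506 -0.675]]
orange 348 [340.6 227.6] [[ 0.414 -0.182]]
orange 361 [457.1 234.1] [[ 0.351 -0.654]]
orange 52 [416.  245.4] [[ 0.318 -0.481]]
orange 57 [189.3 268.9] [[0.294 0.436]]
orange 306 [478.7 322.8] [[-0.001 -0.687]]
orange 1142 [142.7 376.9] [[-0.1    0.616]]
blue 310 [352.8 187.8] [[ 0.577 -0.247]]
blue 196 [383.  247.6] [[ 0.319 -0.347]]
blue 4298 [145.1 310.1] [[0.146 0.611]]
blue 40 [529.3 285.9] [[ 0.124 -0.909]]
blue 295 [500.7 318.8] [[ 0.008 -0.775]]
blue 550 [ 13.1 379.8] [[-0.073  1.107]]
green 609 [448.9 135.2] [[ 0.778 -0.68 ]]
green 304 [384.6 204.3] [[ 0.497 -0.372]]
red 173 [346.8 156.2] [[ 0.717 -0.235]]
red 23 [245.4 171.7] [[0.682 0.198]]
red 16 [307.3 174.9] [[ 0.648 -0.062]]
red 21 [ 84. 227.] [[0.497 0.866]]
red 20 [271.  226.5] [[0.44  0.101]]
red 289 [522.4 314.9] [[ 0.016 -0.862]]
red 607 [ 43.1 381. ] [[-0.086  0.993]]
[[309.70691629   0.         316.48507158]
 [  0.         309.70691629 198.08923095]
 [  0.           0.           1.        ]] [ 0.26044356 -0.57183154  0.37365942] [ 0.80212832 -0.58077998 -0.08179666  0.11222337] [[ 0.312 -0.913 -0.262]
 [-0.95  -0.3   -0.085]
 [-0.001  0.275 -0.961]]
[[0.56766795 0.06686133]]
```

View pics/crop0.png

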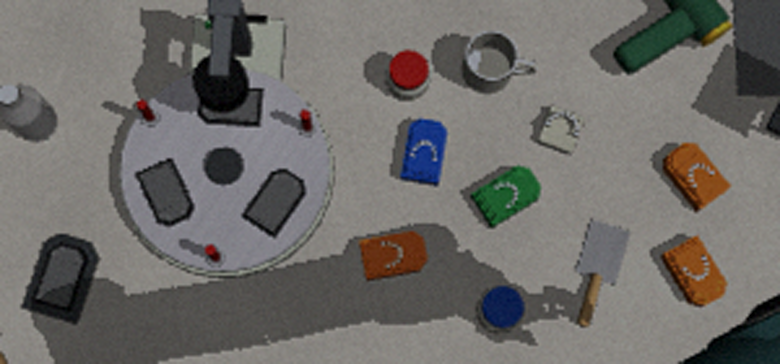

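View pics/w0.png

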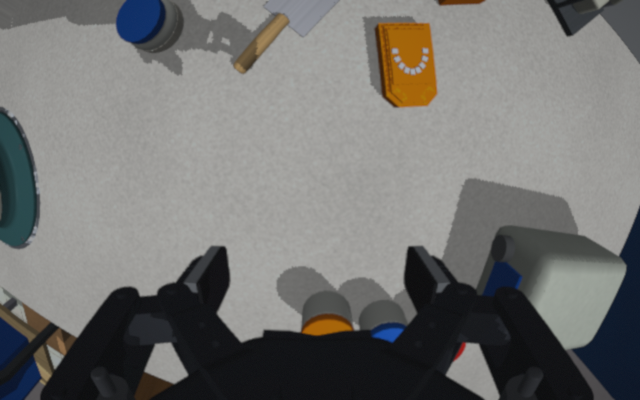

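Three orange look-alikes: (341,228), 0.45 m from the base, and (457,197) and (457,234), both over 0.7 m. The orange lid at (479,323) is a jar. The one I want is (341,228). For blue it is (353,188), since (383,248) is a jar lid. For green it is (385,204), since (449,135) is a heat gun. The wrist view shows only a decoy cassette at (407,65). Next I move the wrist over for a close look.

jog_arm(steps=[{"rotation": [0,0,0],"travel": [35,-19,-8],"fingers": 1},{"rotation": [0,0,0],"travel": [35,-19,-8],"fingers": 1},{"rotation": [0,0,0],"travel": [35,-19,-8],"fingers": 1},{"rotation": [0,0,0],"travel": [35,-19,-8],"fingers": 1},{"rotation": [0,0,0],"travel": [35,-19,-8],"fingers": 1},{"rotation": [0,0,0],"travel": [35,-19,-8],"fingers": 1},{"rotation": [0,0,0],"travel": [35,-19,0],"fingers": 1},{"rotation": [0,0,0],"travel": [35,-19,0],"fingers": 1}])

```text
time_s: 1.0
eef_pos: [0.4143, -0.3609, 0.2983]
tcp_rot: [0.987, 0.158, 0.0, 0.0]
contact_force: [0.5, 0.5, 0.1]
width: 1.0
grip_force: 0.0
```

jog_arm(steps=[{"rotation": [0,0,0],"travel": [35,-19,0],"fingers": 1},{"rotation": [0,0,0],"travel": [0,-19,0],"fingers": 1},{"rotation": [0,0,0],"travel": [0,0,0],"fingers": 1},{"rotation": [0,0,0],"travel": [0,0,0],"fingers": 1}])

```text
time_s: 1.4
eef_pos: [0.4347, -0.3155, 0.2981]
tcp_rot: [0.987, 0.158, -0.0, 0.0]
contact_force: [-0.7, -0.4, 0.8]
width: 1.002
grip_force: 0.0
```

```bash
python3 - <<'E'
from h import *
s,p,M=pose(); print(s["time_s"],p,M.round(3).tolist(),s["q"].round(2))
w=bot.get_image("wrist"); cv2.imwrite("pics/w1.png",w["image"])
E
```

```text
1.4 [ 0.43466093 -0.31545689  0.2980596 ] [[0.95, 0.312, -0.0], [0.312, -0.95, -0.0], [-0.0, 0.0, -1.0]] [ 0.74  0.22 -0.2   1.77  0.05  1.15 -0.73]
```

View pics/w1.png

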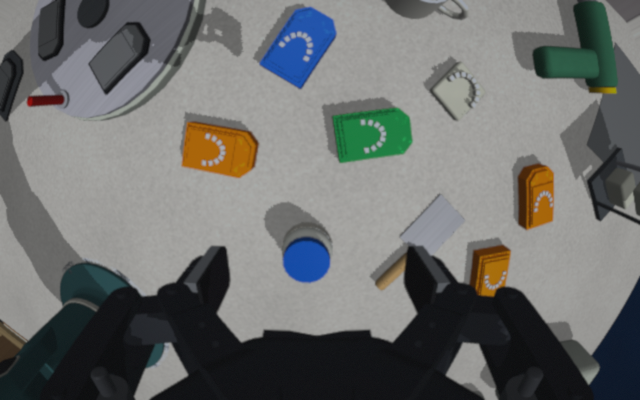

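The wrist view shows the orange cassette at (219,150) with its chamfered end to the right. Blue is at (298,45) with chamfers at upper right, and green at (372,135) with chamfers to the right. The decoys are at (537,197) and (490,270). The choice is confirmed. Next I look at the carousel and dock.

jog_arm(steps=[{"rotation": [0,0,0],"travel": [13,-40,0],"fingers": 1},{"rotation": [0,0,0],"travel": [13,-40,0],"fingers": 1},{"rotation": [0,0,0],"travel": [13,-40,0],"fingers": 1},{"rotation": [0,0,0],"travel": [13,-40,0],"fingers": 1},{"rotation": [0,0,0],"travel": [13,-40,0],"fingers": 1},{"rotation": [0,0,0],"travel": [13,-40,0],"fingers": 1},{"rotation": [0,0,0],"travel": [13,-40,0],"fingers": 1},{"rotation": [0,0,0],"travel": [13,-40,0],"fingers": 1}])

```text
time_s: 2.25
eef_pos: [0.434, 0.022, 0.2982]
tcp_rot: [0.988, 0.157, 0.0, 0.0]
contact_force: [0.8, -0.7, 0.7]
width: 1.003
grip_force: 0.0
```

jog_arm(steps=[{"rotation": [0,0,0],"travel": [0,-35,0],"fingers": 1},{"rotation": [0,0,0],"travel": [0,0,0],"fingers": 1},{"rotation": [0,0,0],"travel": [0,0,0],"fingers": 1}])

```text
time_s: 2.55
eef_pos: [0.4234, 0.0541, 0.2981]
tcp_rot: [0.987, 0.158, 0.0, 0.0]
contact_force: [0.6, -0.7, -0.1]
width: 0.999
grip_force: 0.0
```

```bash
python3 - <<'E'
from h import *
s,p,M=pose(); print(s["time_s"],p,M.round(3).tolist(),s["q"].round(2))
w=bot.get_image("wrist"); cv2.imwrite("pics/w2.png",w["image"]); import pickle; pickle.dump(w,open("w2.pkl","wb"))
for a,ce,m in blobs(mask(w["image"],"red"),10): print(a,ce,cast(w,ce,.1,True).round(4))
E
```

```text
2.55 [0.4233624  0.05412785 0.29813577] [[0.95, 0.311, 0.0], [0.311, -0.95, -0.0], [0.0, 0.0, -1.0]] [ 0.33  0.02 -0.53  2.    0.01  1.12 -1.46]
389 [467.6  45.8] [[ 0.6209 -0.0572]]
1041 [559.5  57.9] [[ 0.6779 -0.1918]]
261 [282.5 162.2] [[0.4279 0.0937]]
```

View pics/w2.png

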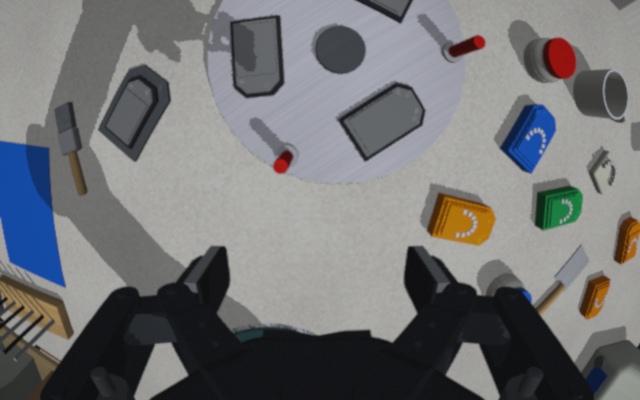

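```bash
cat >> h.py <<'E'
def rectfit(P):
    """min-area rectangle of points in m -> centre, long-axis yaw towards the chamfered end, dims"""
    P=np.asarray(P,np.float32); (c,wh,a)=cv2.minAreaRect(P*1000)
    b=cv2.boxPoints((c,wh,a)); e=b[1]-b[0]; f=b[2]-b[1]
    l=e if np.linalg.norm(e)>np.linalg.norm(f) else f; u=l/np.linalg.norm(l)
    hull=cv2.convexHull(P*1000); m=cv2.moments(hull); g=np.array([m["m10"],m["m01"]])/m["m00"]
    if (g-c)@u>0: u=-u
    return np.array(c)/1000,np.arctan2(u[1],u[0]),sorted(wh)
E
python3 - <<'E'
from h import *
import pickle
w=pickle.load(open("w2.pkl","rb")); im=cv2.cvtColor(w["image"],cv2.COLOR_BGR2GRAY)
for x0,y0,x1,y1 in((225,8,292,102),(330,75,432,168),(95,60,178,165)):
    print("ROI",np.percentile(im[y0:y1,x0:x1],[1,5,20,50,80,95]))
    for th in(35,45,55):
      m=np.zeros_like(im); m[y0:y1,x0:x1]=(im[y0:y1,x0:x1]<th)*255
      cs,h=cv2.findContours(m,cv2.RETR_CCOMP,cv2.CHAIN_APPROX_NONE)
      for c,hh in zip(cs,h[0]):
        if cv2.contourArea(c)>700:
            hole=hh[3]>=0
            for z in ((.057,.021) if hole else (.05,.014)):
              c0,y,d=rectfit(cast(w,c[:,0],z,True)); print(th,"hole" if hole else "outer",z,c0.round(4),np.degrees(y).round(1),np.round(d,1))
E
```

```text
ROI [ 34.  42.  72. 102. 159. 163.]
ROI [ 32.  52. 101. 160. 165. 168.]
ROI [ 26.14  46.    64.   108.   165.   169.  ]
```

```bash
python3 - <<'E'
from h import *
import pickle
w=pickle.load(open("w2.pkl","rb")); im0=cv2.cvtColor(w["image"],cv2.COLOR_BGR2GRAY)
k=4; im=cv2.resize(im0,None,fx=k,fy=k,interpolation=cv2.INTER_CUBIC)
for x0,y0,x1,y1 in((225,8,292,102),(330,75,432,168),(95,60,178,165)):
    for th in(60,70,80,90,130):
      m=np.zeros_like(im); s=np.s_[k*y0:k*y1,k*x0:k*x1]; m[s]=(im[s]<th)*255
      cs,h=cv2.findContours(m,cv2.RETR_CCOMP,cv2.CHAIN_APPROX_NONE)
      for c,hh in zip(cs,h[0]):
        if cv2.contourArea(c)>700*k*k:
            hole=hh[3]>=0; uv=(c[:,0]+.5)/k-.5
            z=(.021 if hole else .014) if x0==95 else (.057 if hole else .05)
            c0,y,d=rectfit(cast(w,uv,z,True)); print(x0,th,"hole" if hole else "outer",z,c0.round(4),np.degrees(y).round(1),np.round(d,1))
E
```

```text
225 60 outer 0.05 [0.5334 0.1664] -158.1 [60.9 98.6]
225 60 hole 0.057 [0.5331 0.1656] -158.2 [53.6 91.5]
225 70 outer 0.05 [0.5335 0.1664] -158.0 [61.6 99.4]
225 70 hole 0.057 [0.5331 0.1656] -158.5 [52.8 90.6]
225 80 outer 0.05 [0.5333 0.1665] -158.5 [62.5 99.8]
225 80 hole 0.057 [0.533  0.1656] -158.2 [52.  89.8]
225 90 outer 0.05 [0.5335 0.1667] -158.2 [ 63.  100.6]
225 90 hole 0.057 [0.533  0.1655] 21.6 [51. 89.]
225 130 outer 0.05 [0.538  0.1718] 21.6 [ 71.2 114.9]
330 60 outer 0.05 [ 0.5089 -0.0046] -38.1 [60.6 98.4]
330 60 hole 0.057 [ 0.5087 -0.0048] -38.1 [53.8 91.7]
330 70 outer 0.05 [ 0.509  -0.0045] -38.0 [61.3 98.9]
330 70 hole 0.057 [ 0.5088 -0.0047] -38.0 [52.9 90.8]
330 80 outer 0.05 [ 0.5089 -0.0045] -38.2 [61.9 99.4]
330 80 hole 0.057 [ 0.5087 -0.0048] -38.0 [52.1 89.9]
330 90 outer 0.05 [ 0.5089 -0.0044] -38.1 [ 62.6 100. ]
330 90 hole 0.057 [ 0.5087 -0.0048] -38.2 [51.1 89. ]
330 130 outer 0.05 [ 0.5097 -0.0032] -38.1 [ 67.2 102.3]
95 60 outer 0.014 [0.4221 0.3409] -20.3 [ 69.3 105.9]
95 60 hole 0.021 [0.4215 0.3401] -20.6 [54.8 91.8]
95 70 outer 0.014 [0.4232 0.3359] -20.4 [ 88.8 126.7]
95 70 hole 0.021 [0.4216 0.3401] -20.4 [53.2 90.5]
95 80 outer 0.014 [0.4231 0.3361] -20.3 [ 90.  127.9]
95 80 hole 0.021 [0.4217 0.3402] -20.4 [51.5 89.2]
95 90 outer 0.014 [0.423  0.3361] -20.0 [ 90.7 128.9]
95 90 hole 0.021 [0.4119 0.3445] -20.0 [48.4 65.7]
95 130 outer 0.014 [0.4231 0.3364] -20.3 [ 93.9 131.7]
95 130 outer 0.014 [0.437  0.4073] -172.4 [ 50.3 101.3]
```

```bash
cat >> h.py <<'E'
def cas(w,c,near,fish=True,r=.12):
    """pose of the cassette on the bench: shoulder outline cast at 26 mm, centre from the edges facing away from the camera"""
    best=None
    for a,ce,m in blobs(mask(w["image"],c,110,50),150):
        d=np.linalg.norm(cast(w,ce,.026,fish)[0]-near)
        if d<r and (best is None or a>best[0]): best=(a,m)
    if best is None: return None
    k=4; m=cv2.resize(best[1],None,fx=k,fy=k,interpolation=cv2.INTER_LINEAR); 
    cs,_=cv2.findContours((m>127).astype(np.uint8),cv2.RETR_EXTERNAL,cv2.CHAIN_APPROX_NONE)
    q=max(cs,key=cv2.contourArea)[:,0]; P=cast(w,(q+.5)/k-.5,.026,fish)
    c0,y,dim=rectfit(P); o=np.asarray(w["position"])[:2]; out=np.zeros(2)
    for ang,L in((y,.1),(y+np.pi/2,.062)):
        u=np.array([np.cos(ang),np.sin(ang)]); s=np.sign((c0-o)@u); e=max(s*(P@u)); out+=u*s*(e-L/2)
    print(c,"centre",out.round(4),"raw",c0.round(4),"yaw",np.degrees(y).round(1),"dims",np.round(dim,1)); return out,y
E
python3 - <<'E'
from h import *
import pickle
w=pickle.load(open("w2.pkl","rb"))
o,y=cas(w,"orange",[.414,-.182]); cas(w,"blue",[.577,-.247]); cas(w,"green",[.497,-.372])
go(o[0],o[1],.25,y+np.pi/2)
E
```

```text
orange centre [ 0.4127 -0.1681] raw [ 0.415  -0.1696] yaw -83.9 dims [66.3 96.4]
blue centre [ 0.5793 -0.2463] raw [ 0.5783 -0.2383] yaw -14.4 dims [ 76.9 105.8]
green centre [ 0.4978 -0.3717] raw [ 0.4985 -0.364 ] yaw -62.8 dims [ 70.2 113.2]
travel(before turn) [-78.9 207.3  48. ] turn z -1.362 q7 -1.46  tilt [ 0.0001 -0.    ]
```

jog_arm(steps=[{"rotation": [0,0,0],"travel": [-13,34,8],"fingers": 1},{"rotation": [0,0,0],"travel": [-13,34,8],"fingers": 1},{"rotation": [0,0,0],"travel": [-13,34,8],"fingers": 1},{"rotation": [0,0,0],"travel": [-13,35,8],"fingers": 1},{"rotation": [0,0,0],"travel": [-13,35,8],"fingers": 1},{"rotation": [0,0,0],"travel": [-14,35,8],"fingers": 1},{"rotation": [0,0,-0.12],"travel": [0,0,0],"fingers": 1},{"rotation": [0,0,-0.14],"travel": [0,0,0],"fingers": 1}])

```text
time_s: 3.4
eef_pos: [0.4118, -0.1693, 0.2495]
tcp_rot: [0.959, 0.284, -0.0, -0.0]
contact_force: [0.5, 1.1, -0.4]
width: 1.0
grip_force: 0.0
```

jog_arm(steps=[{"rotation": [0,0,-0.14],"travel": [0,0,0],"fingers": 1},{"rotation": [0,0,-0.14],"travel": [0,0,0],"fingers": 1},{"rotation": [0,0,-0.14],"travel": [0,0,0],"fingers": 1},{"rotation": [0,0,-0.14],"travel": [0,0,0],"fingers": 1},{"rotation": [0,0,-0.14],"travel": [0,0,0],"fingers": 1},{"rotation": [0,0,-0.14],"travel": [0,0,0],"fingers": 1},{"rotation": [0,0,-0.14],"travel": [0,0,0],"fingers": 1},{"rotation": [0,0,-0.12],"travel": [0,0,0],"fingers": 1}])

```text
time_s: 4.2
eef_pos: [0.4121, -0.1684, 0.2498]
tcp_rot: [0.668, 0.745, -0.0, -0.0]
contact_force: [0.4, -0.0, -1.0]
width: 0.995
grip_force: 0.0
```

jog_arm(steps=[{"rotation": [0,0,0],"travel": [0,0,0],"fingers": 1},{"rotation": [0,0,0],"travel": [0,0,0],"fingers": 1}])

```text
time_s: 4.4
eef_pos: [0.4123, -0.1677, 0.2499]
tcp_rot: [0.671, 0.742, -0.0, -0.0]
contact_force: [0.8, -0.5, 0.1]
width: 0.999
grip_force: 0.0
```

```bash
python3 - <<'E'
from h import *
w=bot.get_image("wrist"); cv2.imwrite("pics/w3.png",w["image"])
o,y=cas(w,"orange",[.414,-.17]); 
go(o[0],o[1],.022,y+np.pi/2); print(pose()[0]["q"].round(2),pose()[1])
E
```

```text
orange centre [ 0.415  -0.1824] raw [ 0.4146 -0.1817] yaw -84.0 dims [ 62.6 101.6]
travel(before turn) [-15.1   1.2 227.9] turn z -0.003 q7 0.37  tilt [-0.0002  0.0001]
[ 0.68  0.11 -0.38  2.03  0.05  1.01  0.37] [ 0.41231338 -0.16751767  0.24992305]
```

View pics/w3.png

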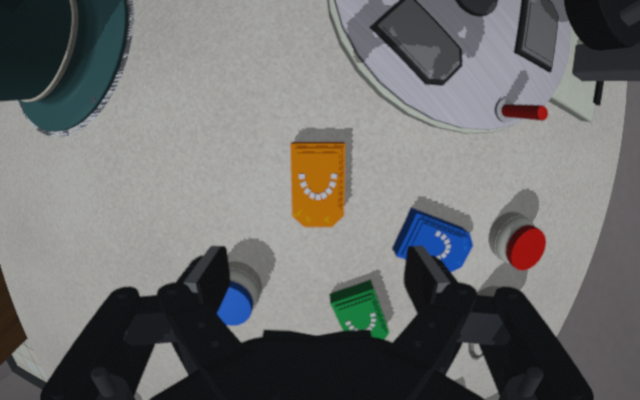

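jog_arm(steps=[{"rotation": [0,0,0],"travel": [-15,1,0],"fingers": 1},{"rotation": [0,0,0],"travel": [0,0,45],"fingers": 1},{"rotation": [0,0,0],"travel": [0,0,45],"fingers": 1},{"rotation": [0,0,0],"travel": [0,0,45],"fingers": 1},{"rotation": [0,0,0],"travel": [0,0,45],"fingers": 1},{"rotation": [0,0,0],"travel": [0,0,30],"fingers": 1},{"rotation": [0,0,0],"travel": [0,0,17],"fingers": 1},{"rotation": [0,0,0],"travel": [0,0,0],"fingers": 1}])

```text
time_s: 5.25
eef_pos: [0.414, -0.1819, 0.0209]
tcp_rot: [0.669, 0.743, -0.001, -0.002]
contact_force: [-0.3, -0.7, -0.2]
width: 0.998
grip_force: 0.0
```

jog_arm(steps=[{"rotation": [0,0,0],"travel": [0,0,0],"fingers": 0.5},{"rotation": [0,0,0],"travel": [0,0,0],"fingers": 0.5},{"rotation": [0,0,0],"travel": [0,0,0],"fingers": 0.5},{"rotation": [0,0,0],"travel": [0,0,0],"fingers": 0.5},{"rotation": [0,0,0],"travel": [0,0,0],"fingers": 0.5},{"rotation": [0,0,0],"travel": [0,0,0],"fingers": 0.5}])

```text
time_s: 5.85
eef_pos: [0.4157, -0.1822, 0.0244]
tcp_rot: [0.669, 0.743, 0.0, 0.001]
contact_force: [-1.4, -0.1, 4.7]
width: 0.708
grip_force: 64.3
```

```bash
python3 - <<'E'
from h import *
s,p,M=pose(); print(p,s["width"],s["grip_force"],s["contact_force"],M[:2,2])
ax=np.array([.5704,.0736]); psi=np.radians(-8.15)
t=ax+.1*np.array([np.cos(psi+np.radians(240)),np.sin(psi+np.radians(240))]); print(t)
go(.415,-.1824,.2); go(t[0],t[1],.18,psi+np.radians(330+90))
E
```

```text
[ 0.41565391 -0.18221607  0.02438418] 0.707942144096612 64.2789101600647 [-1.4203437  -0.07297672  4.70405262] [ 0.00173504 -0.00118998]
[ 0.50862776 -0.00503963]
travel(before turn) [  -0.4   -0.4 -175.6] turn z 0 q7 0.2  tilt [ 0.0017 -0.0012]
travel(before turn) [ 166.2  111.3 -155.7] turn z -0.8 q7 0.2  tilt [ 0.0017 -0.0012]
```

jog_arm(steps=[{"rotation": [0,0,0],"travel": [0,0,-20],"fingers": 0.5},{"rotation": [0,0,0],"travel": [0,0,-40],"fingers": 0.5},{"rotation": [0,0,0],"travel": [0,0,-40],"fingers": 0.5},{"rotation": [0,0,0],"travel": [0,0,-40],"fingers": 0.5},{"rotation": [0,0,0],"travel": [0,0,-15],"fingers": 0.5},{"rotation": [0,0,0],"travel": [34,22,0],"fingers": 0.5},{"rotation": [0,0,0],"travel": [34,22,0],"fingers": 0.5},{"rotation": [0,0,0],"travel": [34,22,0],"fingers": 0.5}])

```text
time_s: 6.65
eef_pos: [0.4705, -0.0724, 0.1796]
tcp_rot: [0.669, 0.743, 0.0, 0.001]
contact_force: [1.3, -1.0, -2.8]
width: 0.707
grip_force: 66.9
```

jog_arm(steps=[{"rotation": [0,0,0],"travel": [32,22,0],"fingers": 0.5},{"rotation": [0,0,0],"travel": [32,23,0],"fingers": 0.5},{"rotation": [0,0,-0.13],"travel": [0,0,0],"fingers": 0.5},{"rotation": [0,0,-0.13],"travel": [0,0,0],"fingers": 0.5},{"rotation": [0,0,-0.13],"travel": [0,0,0],"fingers": 0.5},{"rotation": [0,0,-0.13],"travel": [0,0,0],"fingers": 0.5},{"rotation": [0,0,-0.14],"travel": [0,0,0],"fingers": 0.5},{"rotation": [0,0,-0.14],"travel": [0,0,0],"fingers": 0.5}])

```text
time_s: 7.45
eef_pos: [0.508, -0.0051, 0.1792]
tcp_rot: [0.324, 0.946, -0.0, 0.001]
contact_force: [0.6, 0.1, -1.7]
width: 0.707
grip_force: 66.9
```

jog_arm(steps=[{"rotation": [0,0,0],"travel": [0,0,0],"fingers": 0.5},{"rotation": [0,0,0],"travel": [0,0,0],"fingers": 0.5},{"rotation": [0,0,0],"travel": [0,0,0],"fingers": 0.5}])

```text
time_s: 7.75
eef_pos: [0.5079, -0.0049, 0.1784]
tcp_rot: [0.328, 0.945, -0.0, 0.0]
contact_force: [0.6, 0.4, -1.2]
width: 0.711
grip_force: 66.9
```

```bash
python3 - <<'E'
from h import *
s,p,M=pose(); print(p,s["q"].round(2),s["width"],s["grip_force"])
go(.5086,-.0050,.0744,np.radians(-8.15+330+90))
w=bot.get_image("wrist"); cv2.imwrite("pics/w4.png",w["image"])
E
```

```text
[ 0.50792564 -0.00494051  0.17841644] [ 0.48  0.36 -0.63  1.95  0.27  0.91  0.61] 0.7111459384668861 66.9162654876709
travel(before turn) [ -0.5   0.4 104. ] turn z -0.003 q7 0.61  tilt [ 0.0006 -0.0003]
```

View pics/w4.png

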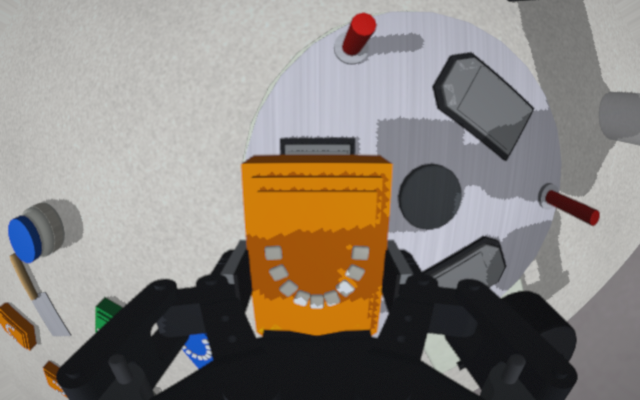

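The cassette is held square in the hand, its far edge at row 160, with the pad peeking out behind it at (318,148). I lower it.

jog_arm(steps=[{"rotation": [0,0,0],"travel": [0,0,30],"fingers": 0.5},{"rotation": [0,0,0],"travel": [0,0,30],"fingers": 0.5},{"rotation": [0,0,0],"travel": [0,0,25],"fingers": 0.5},{"rotation": [0,0,0],"travel": [0,0,8],"fingers": 0.5},{"rotation": [0,0,0],"travel": [0,0,4],"fingers": 0.5},{"rotation": [0,0,0],"travel": [0,0,4],"fingers": 0.5},{"rotation": [0,0,0],"travel": [0,0,3],"fingers": 0.5},{"rotation": [0,0,0],"travel": [0,0,0],"fingers": 0.5}])

```text
time_s: 8.6
eef_pos: [0.5083, -0.0048, 0.0745]
tcp_rot: [0.326, 0.945, 0.0, 0.001]
contact_force: [0.3, 0.5, -1.6]
width: 0.71
grip_force: 66.9
```

jog_arm(steps=[{"rotation": [0,0,0],"travel": [0,0,0],"fingers": 1},{"rotation": [0,0,0],"travel": [0,0,0],"fingers": 1},{"rotation": [0,0,0],"travel": [0,0,0],"fingers": 1},{"rotation": [0,0,0],"travel": [0,0,-20],"fingers": 1},{"rotation": [0,0,0],"travel": [0,0,-30],"fingers": 1},{"rotation": [0,0,0],"travel": [0,0,-30],"fingers": 1},{"rotation": [0,0,0],"travel": [0,0,-30],"fingers": 1},{"rotation": [0,0,0],"travel": [0,0,0],"fingers": 1}])

```text
time_s: 9.4
eef_pos: [0.5095, -0.0046, 0.1875]
tcp_rot: [0.326, 0.945, 0.001, 0.003]
contact_force: [1.1, 1.1, -0.5]
width: 1.004
grip_force: 0.0
```

```bash
python3 - <<'E'
from h import *
w=bot.get_image("wrist"); cv2.imwrite("pics/w5.png",w["image"])
for a,ce,m in blobs(mask(w["image"],"red"),40):
  cs,_=cv2.findContours(m,cv2.RETR_EXTERNAL,cv2.CHAIN_APPROX_NONE); q=cs[0][:,0]; P=cast(w,q,.12,True); o=w["position"][:2]
  u=(P.mean(0)-o); u/=np.linalg.norm(u); e=max((P-o)@u); n=np.array([-u[1],u[0]]); print(a,ce,"peg",o+u*(e-.008)+n*np.median((P-o)@n))
ax=np.array([.5704,.0736]); psi=np.radians(-8.15)
for k in(60,180,300): print(k,ax+.145*np.array([np.cos(psi+np.radians(k)),np.sin(psi+np.radians(k))]))
p=ax-.145*np.array([np.cos(psi),np.sin(psi)])
cas(w,"blue",[.579,-.246]); cas(w,"green",[.498,-.37]);
go(p[0],p[1],.11,psi)
E
```

```text
777 [355.3  33.8] peg [0.4269719 0.0924534]
686 [565.9 203.7] peg [0.65698758 0.18592846]
331 [343.1 318.6] peg [ 0.59066226 -0.04118847]
60 [0.65996974 0.18762746]
180 [0.42686445 0.09415594]
300 [ 0.6243658 -0.0609834]
travel(before turn) [125.8  27.3  75.2] turn z 1.048 q7 0.62  tilt [ 0.0032 -0.0007]
```

jog_arm(steps=[{"rotation": [0,0,0.14],"travel": [40,0,0],"fingers": 1},{"rotation": [0,0,0],"travel": [0,0,0],"fingers": 0.5},{"rotation": [0,0,0],"travel": [0,0,0],"fingers": 0.5}])

```text
time_s: 9.75
eef_pos: [0.4758, 0.0201, 0.1835]
tcp_rot: [0.391, 0.92, -0.0, -0.0]
contact_force: [-0.4, 0.0, -0.0]
width: 0.695
grip_force: 0.0
```

```bash
python3 - <<'E'
from h import *
s,p,M=pose(); R0=R.from_quat([.326,.945,.001,.003]).as_matrix(); print(p,(R0.T@(p-[.5095,-.0046,.1875])*1000).round(1))
go(.4269,.0935,.11,np.radians(-8.15))
E
```

```text
[0.47581969 0.02012502 0.18345696] [41.8 -1.3  3.8]
travel(before turn) [86.8 15.8 73.5] turn z 0.91 q7 0.46  tilt [-0.0008 -0.0003]
```

jog_arm(steps=[{"rotation": [0,0,0],"travel": [43,8,0],"fingers": 0.5},{"rotation": [0,0,0],"travel": [44,8,0],"fingers": 0.5},{"rotation": [0,0,0.14],"travel": [0,0,0],"fingers": 0.5},{"rotation": [0,0,0.14],"travel": [0,0,0],"fingers": 0.5},{"rotation": [0,0,0.14],"travel": [0,0,0],"fingers": 0.5},{"rotation": [0,0,0.14],"travel": [0,0,0],"fingers": 0.5},{"rotation": [0,0,0.14],"travel": [0,0,0],"fingers": 0.5},{"rotation": [0,0,0.14],"travel": [0,0,0],"fingers": 0.5}])

```text
time_s: 10.55
eef_pos: [0.428, 0.0933, 0.1835]
tcp_rot: [0.735, 0.678, -0.0, -0.0]
contact_force: [0.1, -0.2, -0.3]
width: 0.498
grip_force: 0.0
```

jog_arm(steps=[{"rotation": [0,0,0.07],"travel": [0,0,0],"fingers": 0.5},{"rotation": [0,0,0],"travel": [0,0,0],"fingers": 0.5},{"rotation": [0,0,0],"travel": [0,0,0],"fingers": 0.5}])

```text
time_s: 10.85
eef_pos: [0.4278, 0.0935, 0.1837]
tcp_rot: [0.755, 0.655, -0.0, -0.0]
contact_force: [-0.0, -0.1, 0.6]
width: 0.495
grip_force: 0.0
```

```bash
python3 - <<'E'
from h import *
go(.4269,.0935,.11,np.radians(-8.15)); w=bot.get_image("wrist"); cv2.imwrite("pics/w6.png",w["image"])
E
```

```text
travel(before turn) [-0.2 -0.8 73.7] turn z 0.001 q7 -0.56  tilt [-0.0006  0.0001]
```

View pics/w6.png

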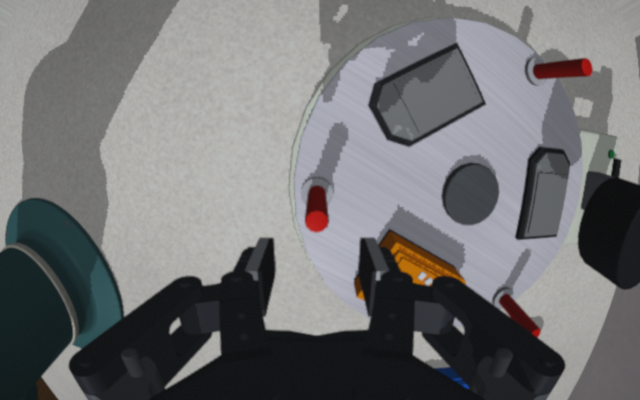

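The peg top is at (317,221), centred between the fingers. I lower and pinch it.

jog_arm(steps=[{"rotation": [0,0,0],"travel": [0,0,30],"fingers": 0.5},{"rotation": [0,0,0],"travel": [0,0,30],"fingers": 0.5},{"rotation": [0,0,0],"travel": [0,0,13],"fingers": 0.5},{"rotation": [0,0,0],"travel": [0,0,0],"fingers": 0.0},{"rotation": [0,0,0],"travel": [0,0,0],"fingers": 0.0},{"rotation": [0,0,0],"travel": [0,0,0],"fingers": 0.0},{"rotation": [0,0,0],"travel": [0,0,0],"fingers": 0.0},{"rotation": [0,0,0],"travel": [0,0,0],"fingers": 0.0}])

```text
time_s: 11.7
eef_pos: [0.4278, 0.0938, 0.1117]
tcp_rot: [0.756, 0.654, 0.0, 0.0]
contact_force: [-6.8, -0.3, 9.2]
width: 0.161
grip_force: 60.1
```

jog_arm(steps=[{"rotation": [0,0,-0.05],"travel": [-7.2,0.2,0],"fingers": 0},{"rotation": [0,0,-0.1],"travel": [-14.5,0.7,0],"fingers": 0},{"rotation": [0,0,-0.1],"travel": [-14.5,0.7,0],"fingers": 0}])

```text
time_s: 12.0
eef_pos: [0.4271, 0.0576, 0.1117]
tcp_rot: [0.667, 0.745, 0.0, 0.0]
contact_force: [-0.3, 3.3, 2.1]
width: 0.162
grip_force: 59.7
```

jog_arm(steps=[{"rotation": [0,0,-0.1],"travel": [-14.5,0.7,0],"fingers": 0},{"rotation": [0,0,-0.1],"travel": [-14.5,0.7,0],"fingers": 0},{"rotation": [0,0,-0.1],"travel": [-14.5,0.7,0],"fingers": 0},{"rotation": [0,0,-0.1],"travel": [-14.5,0.7,0],"fingers": 0},{"rotation": [0,0,-0.1],"travel": [-14.5,0.7,0],"fingers": 0},{"rotation": [0,0,-0.1],"travel": [-14.5,0.7,0],"fingers": 0},{"rotation": [0,0,-0.1],"travel": [-14.5,0.7,0],"fingers": 0},{"rotation": [0,0,-0.1],"travel": [-14.5,0.7,0],"fingers": 0}])

```text
time_s: 12.8
eef_pos: [0.4828, -0.0416, 0.1118]
tcp_rot: [0.324, 0.946, 0.001, 0.001]
contact_force: [5.2, 8.6, -6.0]
width: 0.17
grip_force: 43.3
```

jog_arm(steps=[{"rotation": [0,0,-0.1],"travel": [-14.5,0.7,0],"fingers": 0},{"rotation": [0,0,-0.1],"travel": [-14.5,0.7,0],"fingers": 0},{"rotation": [0,0,-0.1],"travel": [-14.5,0.7,0],"fingers": 0},{"rotation": [0,0,-0.1],"travel": [-14.5,0.7,0],"fingers": 0},{"rotation": [0,0,-0.1],"travel": [-14.5,0.7,0],"fingers": 0},{"rotation": [0,0,0],"travel": [0,0,0],"fingers": 0}])

```text
time_s: 13.4
eef_pos: [0.5498, -0.0701, 0.1118]
tcp_rot: [0.08, 0.997, 0.001, 0.002]
contact_force: [1.8, 4.2, 3.7]
width: 0.163
grip_force: 61.3
```

```bash
python3 - <<'E'
from h import *
go(.6244,-.0610,.11,np.radians(-8.15+120)); s=bot.observe(); print(s["q"].round(2),s["eef_pos"],s["contact_force"])
p=np.array(s["eef_pos"][:2])-[.5704,.0736]; print(np.linalg.norm(p),np.degrees(np.arctan2(p[1],p[0]))+8.15)
E
```

```text
travel(before turn) [-72.1  21.    2.1] turn z -0.542 q7 1.05  tilt [0.0036 0.0017]
[ 0.66  0.59 -0.76  1.89  0.52  0.87  1.05] [ 0.54981632 -0.07014389  0.11179055] [1.75218844 4.18540623 3.65220807]
0.1452101726372728 -89.99917818952949
```

jog_arm(steps=[{"rotation": [0,0,-0.1],"travel": [-14.5,0.7,0],"fingers": 0},{"rotation": [0,0,-0.1],"travel": [-14.5,0.7,0],"fingers": 0},{"rotation": [0,0,-0.1],"travel": [-14.5,0.7,0],"fingers": 0},{"rotation": [0,0,-0.1],"travel": [-14.5,0.7,0],"fingers": 0},{"rotation": [0,0,-0.1],"travel": [-14.5,0.7,0],"fingers": 0},{"rotation": [0,0,-0.03],"travel": [-3.5,0,0],"fingers": 0},{"rotation": [0,0,0],"travel": [0,0,0],"fingers": 0},{"rotation": [0,0,0],"travel": [0,0,0],"fingers": 0}])

```text
time_s: 14.2
eef_pos: [0.6228, -0.0623, 0.1118]
tcp_rot: [-0.182, 0.983, 0.001, 0.001]
contact_force: [-1.0, 6.6, 3.2]
width: 0.16
grip_force: 61.2
```

jog_arm(steps=[{"rotation": [0,0,0],"travel": [0,0,0],"fingers": 0.5},{"rotation": [0,0,0],"travel": [0,0,0],"fingers": 0.5},{"rotation": [0,0,0],"travel": [0,0,-30],"fingers": 0.5},{"rotation": [0,0,0],"travel": [0,0,-40],"fingers": 0.5},{"rotation": [0,0,0],"travel": [0,0,-40],"fingers": 0.5},{"rotation": [0,0,0],"travel": [0,0,-30],"fingers": 1}])

```text
time_s: 14.8
eef_pos: [0.6226, -0.0636, 0.2538]
tcp_rot: [-0.181, 0.983, -0.0, 0.001]
contact_force: [0.1, -0.7, 0.6]
width: 0.655
grip_force: 0.0
```

```bash
python3 - <<'E'
from h import *
t=bot.get_image("top")
o=cas(t,"blue",[.579,-.246],False); g=cas(t,"green",[.498,-.37],False)
s=bot.observe(); print(s["q"].round(2),s["eef_pos"])
go(.579-.02,-.246,.28,o[1]+np.pi/2)
w=bot.get_image("wrist"); cv2.imwrite("pics/w7.png",w["image"])
E
```

```text
blue centre [ 0.5783 -0.2521] raw [ 0.5751 -0.252 ] yaw 175.0 dims [ 61.7 106.4]
green centre [ 0.4988 -0.3732] raw [ 0.497  -0.3733] yaw -62.6 dims [ 65.3 101.5]
[ 0.71  0.58 -0.95  1.58  0.5   1.23  1.61] [ 0.62396258 -0.0632917   0.25800718]
travel(before turn) [ 125.7 -147.6  -22.2] turn z 0.452 q7 1.61  tilt [ 0.0066 -0.001 ]
```

View pics/w7.png

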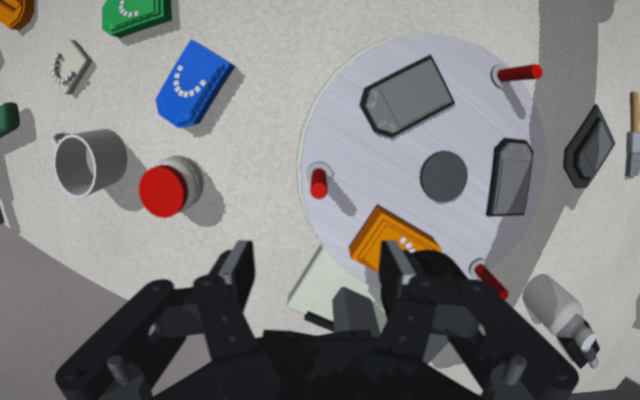

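jog_arm(steps=[{"rotation": [0,0,0],"travel": [28,-40,0],"fingers": 1},{"rotation": [0,0,0],"travel": [28,-40,0],"fingers": 1},{"rotation": [0,0,0],"travel": [28,-40,0],"fingers": 1},{"rotation": [0,0,0],"travel": [27,-39,0],"fingers": 1},{"rotation": [0,0,0.14],"travel": [0,0,0],"fingers": 1},{"rotation": [0,0,0.14],"travel": [0,0,0],"fingers": 1},{"rotation": [0,0,0.14],"travel": [0,0,0],"fingers": 1},{"rotation": [0,0,0.12],"travel": [0,0,0],"fingers": 1}])

```text
time_s: 15.7
eef_pos: [0.575, -0.2521, 0.2507]
tcp_rot: [0.09, 0.996, -0.0, -0.0]
contact_force: [0.0, 0.1, -0.2]
width: 1.001
grip_force: 0.0
```

jog_arm(steps=[{"rotation": [0,0,0],"travel": [0,0,0],"fingers": 1},{"rotation": [0,0,0],"travel": [0,0,0],"fingers": 1},{"rotation": [0,0,0],"travel": [0,0,0],"fingers": 1}])

```text
time_s: 16.0
eef_pos: [0.5752, -0.2517, 0.2508]
tcp_rot: [0.086, 0.996, 0.0, -0.0]
contact_force: [0.4, 0.2, 0.4]
width: 1.0
grip_force: 0.0
```

```bash
python3 - <<'E'
from h import *
w=bot.get_image("wrist"); cv2.imwrite("pics/w8.png",w["image"])
o,y=cas(w,"blue",[.579,-.246]); print(pose()[0]["q"].round(2),pose()[1])
go(o[0],o[1],.026,y+np.pi/2)
E
```

```text
blue centre [ 0.5795 -0.2456] raw [ 0.5788 -0.2457] yaw -14.5 dims [ 62.6 101.3]
[ 0.94  0.55 -0.82  1.58  0.42  1.2   1.44] [ 0.57523513 -0.25166174  0.25080926]
travel(before turn) [ -3.2   6.6 224.8] turn z 0.08 q7 1.44  tilt [-0.0002  0.0002]
```

View pics/w8.png

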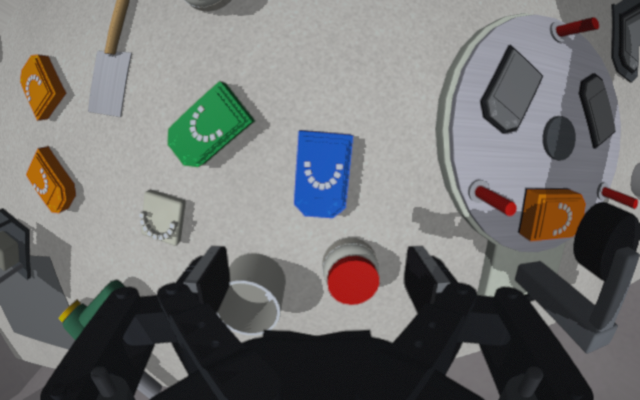

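Blue is at (323,174) with chamfers pointing down, matching the fit. Orange sits on the lamp pad at (553,213).

jog_arm(steps=[{"rotation": [0,0,0.08],"travel": [-3,6.6,0],"fingers": 1},{"rotation": [0,0,0],"travel": [0,0,45],"fingers": 1},{"rotation": [0,0,0],"travel": [0,0,45],"fingers": 1},{"rotation": [0,0,0],"travel": [0,0,45],"fingers": 1},{"rotation": [0,0,0],"travel": [0,0,45],"fingers": 1},{"rotation": [0,0,0],"travel": [0,0,30],"fingers": 1},{"rotation": [0,0,0],"travel": [0,0,14],"fingers": 1},{"rotation": [0,0,0],"travel": [0,0,0],"fingers": 1}])

```text
time_s: 16.85
eef_pos: [0.5788, -0.2452, 0.0257]
tcp_rot: [0.127, 0.992, 0.001, -0.001]
contact_force: [0.1, 0.1, 1.0]
width: 0.999
grip_force: 0.0
```

jog_arm(steps=[{"rotation": [0,0,0],"travel": [0,0,0],"fingers": 0.5},{"rotation": [0,0,0],"travel": [0,0,0],"fingers": 0.5},{"rotation": [0,0,0],"travel": [0,0,0],"fingers": 0.5},{"rotation": [0,0,0],"travel": [0,0,0],"fingers": 0.5},{"rotation": [0,0,0],"travel": [0,0,0],"fingers": 0.5},{"rotation": [0,0,0],"travel": [0,0,0],"fingers": 0.5}])

```text
time_s: 17.45
eef_pos: [0.5804, -0.246, 0.0293]
tcp_rot: [0.127, 0.992, -0.001, 0.001]
contact_force: [-3.4, 1.2, 10.2]
width: 0.703
grip_force: 64.0
```

```bash
python3 - <<'E'
from h import *
s,p,M=pose(); print(p,s["width"],s["grip_force"],s["contact_force"])
go(.5086,-.0050,.18,np.radians(-8.15+330+90))
E
```

```text
[ 0.58038811 -0.24596198  0.02932615] 0.7028993712105548 64.04086232185364 [-3.44362289  1.21485634 10.16715784]
travel(before turn) [ 129.8  215.  -151.2] turn z 0.411 q7 1.2  tilt [ 0.0024 -0.0014]
```

jog_arm(steps=[{"rotation": [0,0,0],"travel": [0,0,-20],"fingers": 0.5},{"rotation": [0,0,0],"travel": [0,0,-40],"fingers": 0.5},{"rotation": [0,0,0],"travel": [0,0,-45],"fingers": 0.5},{"rotation": [0,0,0],"travel": [0,0,-45],"fingers": 0.5},{"rotation": [0,0,0],"travel": [22,36,0],"fingers": 0.5},{"rotation": [0,0,0],"travel": [22,36,0],"fingers": 0.5},{"rotation": [0,0,0],"travel": [22,36,0],"fingers": 0.5},{"rotation": [0,0,0],"travel": [22,36,0],"fingers": 0.5}])

```text
time_s: 18.25
eef_pos: [0.53, -0.0826, 0.1789]
tcp_rot: [0.127, 0.992, -0.001, 0.001]
contact_force: [1.2, 0.5, -1.4]
width: 0.705
grip_force: 67.1
```

jog_arm(steps=[{"rotation": [0,0,0],"travel": [21,36,0],"fingers": 0.5},{"rotation": [0,0,0],"travel": [21,35,0],"fingers": 0.5},{"rotation": [0,0,0.14],"travel": [0,0,0],"fingers": 0.5},{"rotation": [0,0,0.14],"travel": [0,0,0],"fingers": 0.5},{"rotation": [0,0,0.13],"travel": [0,0,0],"fingers": 0.5},{"rotation": [0,0,0],"travel": [0,0,0],"fingers": 0.5},{"rotation": [0,0,0],"travel": [0,0,0],"fingers": 0.5},{"rotation": [0,0,0],"travel": [0,0,0],"fingers": 0.5}])

```text
time_s: 19.05
eef_pos: [0.5078, -0.0048, 0.1776]
tcp_rot: [0.325, 0.946, -0.0, 0.0]
contact_force: [0.2, 0.2, -2.5]
width: 0.709
grip_force: 67.1
```

```bash
python3 - <<'E'
from h import *
s,p,M=pose(); print(p,s["width"],s["grip_force"],s["contact_force"],s["q"].round(2))
go(.5086,-.0050,.0785,np.radians(-8.15+330+90))
# in-hand check: far (square) end edge along the tool x axis, at shoulder height
w=bot.get_image("wrist"); cv2.imwrite("pics/w9.png",w["image"])
m=max(blobs(mask(w["image"],"blue",110,50),500),key=lambda b:b[0])[2]; ys,xs=np.where(m)
old=cv2.imread("pics/w4.png"); mo=max(blobs(mask(old,"orange",110,50),500),key=lambda b:b[0])[2]; yo,xo=np.where(mo)
for a,b in((xs,ys),(xo,yo)): print([int(b[a==c].min()) for c in(270,300,330,360)],a.min(),a.max())
E
```

```text
[ 0.50783772 -0.00478254  0.17755363] 0.7090083709633508 67.14318752288818 [ 0.16509499  0.17576598 -2.49061924] [ 0.6   0.4  -0.78  1.95  0.35  0.93  0.55]
travel(before turn) [-0.7  0.3 99.1] turn z 0.004 q7 0.55  tilt [ 0.0006 -0.0002]
[153, 152, 152, 152] 243 389
[156, 155, 155, 156] 241 392
```

jog_arm(steps=[{"rotation": [0,0,0],"travel": [-0.7,0.3,30],"fingers": 0.5},{"rotation": [0,0,0],"travel": [0,0,30],"fingers": 0.5},{"rotation": [0,0,0],"travel": [0,0,21],"fingers": 0.5},{"rotation": [0,0,0],"travel": [0,0,8],"fingers": 0.5},{"rotation": [0,0,0],"travel": [0,0,4],"fingers": 0.5},{"rotation": [0,0,0],"travel": [0,0,4],"fingers": 0.5},{"rotation": [0,0,0],"travel": [0,0,3],"fingers": 0.5},{"rotation": [0,0,0],"travel": [0,0,0],"fingers": 0.5}])

```text
time_s: 19.9
eef_pos: [0.5096, -0.0052, 0.0792]
tcp_rot: [0.326, 0.945, -0.001, 0.001]
contact_force: [-10.5, -3.3, 33.1]
width: 0.705
grip_force: 71.1
```

jog_arm(steps=[{"rotation": [0,0,0],"travel": [0,0,0],"fingers": 0.5},{"rotation": [0,0,0],"travel": [0,0,0],"fingers": 0.5}])

```text
time_s: 20.1
eef_pos: [0.5096, -0.0052, 0.0792]
tcp_rot: [0.326, 0.945, -0.0, 0.002]
contact_force: [-10.5, -2.8, 32.2]
width: 0.704
grip_force: 71.0
```

jog_arm(steps=[{"rotation": [0,0,0],"travel": [0,0,-1.5],"fingers": 0.5},{"rotation": [0,0,0],"travel": [0,0,0],"fingers": 1},{"rotation": [0,0,0],"travel": [0,0,0],"fingers": 1},{"rotation": [0,0,0],"travel": [0,0,0],"fingers": 1},{"rotation": [0,0,0],"travel": [0,0,-20],"fingers": 1},{"rotation": [0,0,0],"travel": [0,0,-30],"fingers": 1},{"rotation": [0,0,0],"travel": [0,0,-30],"fingers": 1},{"rotation": [0,0,0],"travel": [0,0,-30],"fingers": 1}])

```text
time_s: 20.9
eef_pos: [0.5083, -0.0048, 0.1895]
tcp_rot: [0.326, 0.945, 0.0, -0.0]
contact_force: [0.2, -0.3, 0.1]
width: 0.998
grip_force: 0.0
```

```bash
python3 - <<'E'
from h import *
w=bot.get_image("wrist"); cv2.imwrite("pics/w10.png",w["image"][0:400,130:530])
g=bot.get_image("scene"); c=cv2.resize(g["image"][150:235,290:430],None,fx=4,fy=4,interpolation=cv2.INTER_CUBIC)
cv2.imwrite("pics/pair.png",np.hstack([w["image"][:340,180:500],c]))
go(.4269,.0935,.11,np.radians(-8.15))
for a,ce,m in blobs(mask(w["image"],"red"),40):
  cs,_=cv2.findContours(m,cv2.RETR_EXTERNAL,cv2.CHAIN_APPROX_NONE); q=cs[0][:,0]; P=cast(w,q,.12,True); o=w["position"][:2]
  u=(P.mean(0)-o); u/=np.linalg.norm(u); e=max((P-o)@u); n=np.array([-u[1],u[0]]); print(a,ce,"peg",o+u*(e-.008)+n*np.median((P-o)@n))
E
```

```text
travel(before turn) [126.4  25.9  81.2] turn z 1.048 q7 0.56  tilt [ 0.0048 -0.0007]
780 [359.2  35. ] peg [0.42749216 0.09479762]
670 [566. 207.] peg [0.65992527 0.18553587]
315 [342.6 319.1] peg [ 0.59006091 -0.04219266]
```

jog_arm(steps=[{"rotation": [0,0,0],"travel": [42,9,0],"fingers": 0.5},{"rotation": [0,0,0],"travel": [42,9,0],"fingers": 0.5},{"rotation": [0,0,0.15],"travel": [42,8,0],"fingers": 0.5},{"rotation": [0,0,0.15],"travel": [0,0,0],"fingers": 0.5},{"rotation": [0,0,0.15],"travel": [0,0,0],"fingers": 0.5},{"rotation": [0,0,0.15],"travel": [0,0,0],"fingers": 0.5},{"rotation": [0,0,0.15],"travel": [0,0,0],"fingers": 0.5},{"rotation": [0,0,0.15],"travel": [0,0,0],"fingers": 0.5}])

```text
time_s: 21.8
eef_pos: [0.4252, 0.0932, 0.188]
tcp_rot: [0.707, 0.707, -0.0, -0.0]
contact_force: [0.5, 0.0, -0.6]
width: 0.5
grip_force: 0.0
```

jog_arm(steps=[{"rotation": [0,0,0.15],"travel": [0,0,0],"fingers": 0.5},{"rotation": [0,0,0],"travel": [0,0,0],"fingers": 0.5},{"rotation": [0,0,0],"travel": [0,0,0],"fingers": 0.5}])

```text
time_s: 22.1
eef_pos: [0.4252, 0.0933, 0.1882]
tcp_rot: [0.754, 0.656, -0.0, -0.0]
contact_force: [-0.3, 0.5, 0.6]
width: 0.505
grip_force: 0.0
```

```bash
python3 - <<'E'
from h import *
s,p,M=pose(); print(p,s["q"].round(2)); go(.4272,.0940,.11,np.radians(-8.15))
w=bot.get_image("wrist"); cv2.imwrite("pics/w11.png",w["image"])
E
```

```text
[0.42523145 0.09329765 0.18821364] [ 0.35  0.21 -0.7   2.11  0.18  0.88 -0.59]
travel(before turn) [ 1.   1.9 78.2] turn z 0.003 q7 -0.59  tilt [-0.0004 -0.    ]
```

View pics/w11.png

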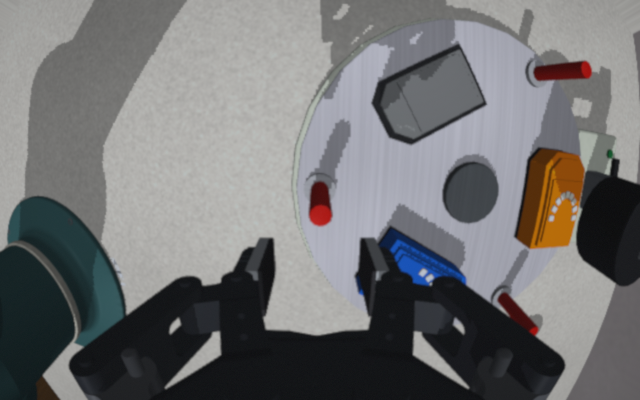

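Blue at (425,265) is seated just as orange was, orange is on the lamp pad at (553,200), and the peg is at (320,212). I pinch it and index.

jog_arm(steps=[{"rotation": [0,0,0],"travel": [1,1.9,30],"fingers": 0.5},{"rotation": [0,0,0],"travel": [0,0,30],"fingers": 0.5},{"rotation": [0,0,0],"travel": [0,0,18],"fingers": 0.5},{"rotation": [0,0,0],"travel": [0,0,0],"fingers": 0.0},{"rotation": [0,0,0],"travel": [0,0,0],"fingers": 0.0},{"rotation": [0,0,0],"travel": [0,0,0],"fingers": 0.0},{"rotation": [0,0,0],"travel": [0,0,0],"fingers": 0.0},{"rotation": [0,0,0],"travel": [0,0,0],"fingers": 0.0}])

```text
time_s: 22.95
eef_pos: [0.4277, 0.0938, 0.111]
tcp_rot: [0.756, 0.654, 0.0, 0.0]
contact_force: [3.3, -0.2, -9.3]
width: 0.167
grip_force: 59.6
```

jog_arm(steps=[{"rotation": [0,0,-0.05],"travel": [-7.2,0.2,0],"fingers": 0},{"rotation": [0,0,-0.1],"travel": [-14.5,0.7,0],"fingers": 0},{"rotation": [0,0,-0.1],"travel": [-14.5,0.7,0],"fingers": 0},{"rotation": [0,0,-0.1],"travel": [-14.5,0.7,0],"fingers": 0},{"rotation": [0,0,-0.1],"travel": [-14.5,0.7,0],"fingers": 0},{"rotation": [0,0,-0.1],"travel": [-14.5,0.7,0],"fingers": 0},{"rotation": [0,0,-0.1],"travel": [-14.5,0.7,0],"fingers": 0},{"rotation": [0,0,-0.1],"travel": [-14.5,0.7,0],"fingers": 0}])

```text
time_s: 23.75
eef_pos: [0.4521, -0.0094, 0.111]
tcp_rot: [0.462, 0.887, 0.001, 0.0]
contact_force: [6.8, 9.0, -15.4]
width: 0.163
grip_force: 59.5
```

jog_arm(steps=[{"rotation": [0,0,-0.1],"travel": [-14.5,0.7,0],"fingers": 0},{"rotation": [0,0,-0.1],"travel": [-14.5,0.7,0],"fingers": 0},{"rotation": [0,0,-0.1],"travel": [-14.5,0.7,0],"fingers": 0},{"rotation": [0,0,-0.1],"travel": [-14.5,0.7,0],"fingers": 0},{"rotation": [0,0,-0.1],"travel": [-14.5,0.7,0],"fingers": 0},{"rotation": [0,0,-0.1],"travel": [-14.5,0.7,0],"fingers": 0},{"rotation": [0,0,-0.1],"travel": [-14.5,0.7,0],"fingers": 0},{"rotation": [0,0,-0.1],"travel": [-14.5,0.7,0],"fingers": 0}])

```text
time_s: 24.55
eef_pos: [0.5479, -0.0699, 0.111]
tcp_rot: [0.08, 0.997, 0.001, 0.0]
contact_force: [3.9, 9.1, -8.1]
width: 0.166
grip_force: 60.3
```

```bash
python3 - <<'E'
from h import *
s=bot.observe(); print(s["q"].round(2),s["eef_pos"],s["contact_force"],s["width"],s["grip_force"])
go(.6244,-.0610,.11,np.radians(-8.15+120))
p=np.array(s["eef_pos"][:2])-[.5704,.0736]; print(np.linalg.norm(p),np.degrees(np.arctan2(p[1],p[0]))%360+8.15)
E
```

```text
[ 0.75  0.64 -0.89  1.89  0.62  0.92  0.97] [ 0.54788813 -0.06985091  0.11101158] [ 3.93215719  9.12753372 -8.05953231] 0.16627643808137302 60.299105644226074
travel(before turn) [-74.1  20.9   1.1] turn z -0.542 q7 0.97  tilt [0.0009 0.0009]
0.14520657173252022 269.2312668957171
```

jog_arm(steps=[{"rotation": [0,0,-0.1],"travel": [-14.5,0.7,0],"fingers": 0},{"rotation": [0,0,-0.1],"travel": [-14.5,0.7,0],"fingers": 0},{"rotation": [0,0,-0.1],"travel": [-14.5,0.7,0],"fingers": 0},{"rotation": [0,0,-0.1],"travel": [-14.5,0.7,0],"fingers": 0},{"rotation": [0,0,-0.1],"travel": [-14.5,0.7,0],"fingers": 0},{"rotation": [0,0,-0.03],"travel": [-4.5,0,0],"fingers": 0},{"rotation": [0,0,0],"travel": [0,0,0],"fingers": 0},{"rotation": [0,0,0],"travel": [0,0,0],"fingers": 0}])

```text
time_s: 25.35
eef_pos: [0.6227, -0.0623, 0.111]
tcp_rot: [-0.181, 0.983, 0.0, 0.0]
contact_force: [-1.1, 5.8, 0.7]
width: 0.165
grip_force: 61.3
```

jog_arm(steps=[{"rotation": [0,0,0],"travel": [0,0,0],"fingers": 0.5},{"rotation": [0,0,0],"travel": [0,0,0],"fingers": 0.5},{"rotation": [0,0,0],"travel": [0,0,-30],"fingers": 0.5},{"rotation": [0,0,0],"travel": [0,0,-40],"fingers": 0.5},{"rotation": [0,0,0],"travel": [0,0,-40],"fingers": 0.5},{"rotation": [0,0,0],"travel": [0,0,-30],"fingers": 1}])

```text
time_s: 25.95
eef_pos: [0.623, -0.0632, 0.2532]
tcp_rot: [-0.181, 0.983, -0.001, 0.001]
contact_force: [-0.4, 0.1, 0.2]
width: 0.653
grip_force: 0.0
```

```bash
python3 - <<'E'
from h import *
t=bot.get_image("top"); g=cas(t,"green",[.498,-.37],False)
s=bot.observe(); print(s["q"].round(2),s["eef_pos"])
w=bot.get_image("wrist"); cv2.imwrite("pics/w12.png",w["image"])
o7=cv2.imread("pics/w7.png")
for c,i in(("orange",o7),("blue",w["image"])):
  for a,ce,m in blobs(mask(i,c,110,50),100): print(c,a,ce,cv2.boundingRect(m))
go(.4988,-.372,.25,g[1]+np.pi/2)
E
```

```text
green centre [ 0.4988 -0.3732] raw [ 0.4972 -0.3733] yaw -62.6 dims [ 64.9 101.4]
[ 0.78  0.64 -1.08  1.58  0.59  1.27  1.54] [ 0.62435827 -0.06273103  0.25737791]
orange 841 [15.8 12.4] (0, 0, 34, 30)
orange 2539 [386.4 238.1] (350, 206, 91, 66)
blue 2407 [391.4 239.7] (355, 210, 91, 63)
travel(before turn) [ 227.2 -244.2    4.5] turn z 1.456 q7 1.54  tilt [ 0.0054 -0.0014]
```

jog_arm(steps=[{"rotation": [0,0,0.14],"travel": [0,-20,0],"fingers": 1},{"rotation": [0,0,0.14],"travel": [0,-20,0],"fingers": 1},{"rotation": [0,0,0.14],"travel": [0,-20,0],"fingers": 1},{"rotation": [0,0,0.14],"travel": [0,-20,0],"fingers": 1},{"rotation": [0,0,0.14],"travel": [0,-20,0],"fingers": 1},{"rotation": [0,0,0.14],"travel": [0,-20,0],"fingers": 1},{"rotation": [0,0,0.14],"travel": [0,-20,0],"fingers": 1},{"rotation": [0,0,0.14],"travel": [0,-20,0],"fingers": 1}])

```text
time_s: 26.85
eef_pos: [0.6033, -0.2149, 0.2499]
tcp_rot: [0.372, 0.928, -0.0, -0.0]
contact_force: [0.3, 0.0, 0.3]
width: 1.003
grip_force: 0.0
```

jog_arm(steps=[{"rotation": [0,0,0.14],"travel": [0,-20,0],"fingers": 1},{"rotation": [0,0,0.14],"travel": [0,-20,0],"fingers": 1},{"rotation": [0,0,0],"travel": [0,0,0],"fingers": 1},{"rotation": [0,0,0],"travel": [0,0,0],"fingers": 1}])

```text
time_s: 27.25
eef_pos: [0.5744, -0.241, 0.2503]
tcp_rot: [0.494, 0.869, -0.0, -0.0]
contact_force: [0.4, 0.4, 1.4]
width: 0.998
grip_force: 0.0
```

```bash
python3 - <<'E'
from h import *
s=bot.observe(); print(s["q"].round(2),s["eef_pos"])
go(.4988,-.372,.25,np.radians(27.4))
E
```

```text
[ 0.89  0.52 -0.76  1.6   0.38  1.18  0.59] [ 0.57440731 -0.24096825  0.25031639]
travel(before turn) [ -73.9 -132.     0.4] turn z 0.059 q7 0.59  tilt [-0.0004 -0.0005]
```

jog_arm(steps=[{"rotation": [0,0,0],"travel": [-18,-33,0],"fingers": 1},{"rotation": [0,0,0],"travel": [-18,-33,0],"fingers": 1},{"rotation": [0,0,0],"travel": [-18,-33,0],"fingers": 1},{"rotation": [0,0,0.06],"travel": [-18,-33,0],"fingers": 1},{"rotation": [0,0,0],"travel": [0,0,0],"fingers": 1},{"rotation": [0,0,0],"travel": [0,0,0],"fingers": 1},{"rotation": [0,0,0],"travel": [0,0,0],"fingers": 1}])

```text
time_s: 27.95
eef_pos: [0.499, -0.3685, 0.2504]
tcp_rot: [0.519, 0.855, 0.0, -0.0]
contact_force: [0.0, 0.1, -0.2]
width: 1.0
grip_force: 0.0
```

```bash
python3 - <<'E'
from h import *
w=bot.get_image("wrist"); cv2.imwrite("pics/w13.png",w["image"])
o,y=cas(w,"green",[.4988,-.372]); print(pose()[0]["q"].round(2),pose()[1])
go(o[0],o[1],.026,y+np.pi/2)
t=bot.get_image("top")
for a,ce,m in blobs(mask(t["image"],"red"),6): print(a,ce,cast(t,ce,.1).round(4))
E
```

```text
green centre [ 0.4975 -0.3717] raw [ 0.4973 -0.3716] yaw -62.9 dims [ 61.6 100.3]
[ 1.11  0.5  -0.73  1.61  0.36  1.17  0.79] [ 0.49900033 -0.36851749  0.25043308]
travel(before turn) [ -2.2  -2.9 224.4] turn z 0.006 q7 0.79  tilt [0.0003 0.0005]
173 [346.8 156.2] [[ 0.6909 -0.2284]]
25 [244.9 172.1] [[0.6556 0.1859]]
11 [306.6 173.1] [[ 0.6323 -0.0612]]
21 [ 84.1 226.8] [[0.4814 0.8208]]
13 [271.4 225.6] [[0.4299 0.0902]]
288 [522.4 314.9] [[ 0.0216 -0.8269]]
608 [ 43.  380.9] [[-0.0748  0.9421]]
```

jog_arm(steps=[{"rotation": [0,0,0],"travel": [-2.2,-2.9,0],"fingers": 1},{"rotation": [0,0,0],"travel": [0,0,45],"fingers": 1},{"rotation": [0,0,0],"travel": [0,0,45],"fingers": 1},{"rotation": [0,0,0],"travel": [0,0,45],"fingers": 1},{"rotation": [0,0,0],"travel": [0,0,45],"fingers": 1},{"rotation": [0,0,0],"travel": [0,0,30],"fingers": 1},{"rotation": [0,0,0],"travel": [0,0,14],"fingers": 1},{"rotation": [0,0,0],"travel": [0,0,0],"fingers": 1}])

```text
time_s: 28.85
eef_pos: [0.4961, -0.3726, 0.0253]
tcp_rot: [0.52, 0.854, 0.0, -0.001]
contact_force: [0.7, 0.1, 0.6]
width: 0.996
grip_force: 0.0
```

jog_arm(steps=[{"rotation": [0,0,0],"travel": [0,0,0],"fingers": 0.5},{"rotation": [0,0,0],"travel": [0,0,0],"fingers": 0.5},{"rotation": [0,0,0],"travel": [0,0,0],"fingers": 0.5},{"rotation": [0,0,0],"travel": [0,0,0],"fingers": 0.5},{"rotation": [0,0,0],"travel": [0,0,0],"fingers": 0.5},{"rotation": [0,0,0],"travel": [0,0,0],"fingers": 0.5}])

```text
time_s: 29.45
eef_pos: [0.4974, -0.3738, 0.0288]
tcp_rot: [0.521, 0.854, -0.0, 0.001]
contact_force: [-2.6, 1.7, 10.4]
width: 0.704
grip_force: 63.9
```

```bash
python3 - <<'E'
from h import *
s,p,M=pose(); print(p,s["width"],s["grip_force"],s["contact_force"])
go(.5086,-.0050,.18,np.radians(-8.15+330+90))
E
```

```text
[ 0.49737596 -0.37381344  0.02882106] 0.7043285121725744 63.94282937049866 [-2.61949685  1.6594971  10.43111669]
travel(before turn) [ 322.3  179.1 -151.9] turn z -0.429 q7 0.64  tilt [ 0.0021 -0.0019]
```

jog_arm(steps=[{"rotation": [0,0,0],"travel": [0,0,-20],"fingers": 0.5},{"rotation": [0,0,0],"travel": [0,0,-40],"fingers": 0.5},{"rotation": [0,0,0],"travel": [0,0,-45],"fingers": 0.5},{"rotation": [0,0,0],"travel": [0,0,-45],"fingers": 0.5},{"rotation": [0,0,0],"travel": [36,20,0],"fingers": 0.5},{"rotation": [0,0,0],"travel": [36,20,0],"fingers": 0.5},{"rotation": [0,0,0],"travel": [36,20,0],"fingers": 0.5},{"rotation": [0,0,0],"travel": [36,20,0],"fingers": 0.5}])

```text
time_s: 30.25
eef_pos: [0.5016, -0.2072, 0.1779]
tcp_rot: [0.521, 0.854, -0.0, 0.001]
contact_force: [1.3, 0.3, -1.6]
width: 0.706
grip_force: 66.8
```

jog_arm(steps=[{"rotation": [0,0,0],"travel": [36,20,0],"fingers": 0.5},{"rotation": [0,0,0],"travel": [36,20,0],"fingers": 0.5},{"rotation": [0,0,0],"travel": [36,20,0],"fingers": 0.5},{"rotation": [0,0,0],"travel": [36,20,0],"fingers": 0.5},{"rotation": [0,0,0],"travel": [34,19,0],"fingers": 0.5},{"rotation": [0,0,-0.14],"travel": [0,0,0],"fingers": 0.5},{"rotation": [0,0,-0.14],"travel": [0,0,0],"fingers": 0.5},{"rotation": [0,0,-0.14],"travel": [0,0,0],"fingers": 0.5}])

```text
time_s: 31.05
eef_pos: [0.5082, -0.0047, 0.1777]
tcp_rot: [0.328, 0.945, -0.0, 0.001]
contact_force: [-0.5, -0.9, -1.1]
width: 0.705
grip_force: 66.8
```

jog_arm(steps=[{"rotation": [0,0,0],"travel": [0,0,0],"fingers": 0.5},{"rotation": [0,0,0],"travel": [0,0,0],"fingers": 0.5},{"rotation": [0,0,0],"travel": [0,0,0],"fingers": 0.5}])

```text
time_s: 31.35
eef_pos: [0.5081, -0.0052, 0.1769]
tcp_rot: [0.333, 0.943, -0.0, 0.0]
contact_force: [-0.2, -0.1, -2.6]
width: 0.707
grip_force: 66.8
```

```bash
python3 - <<'E'
from h import *
s,p,M=pose(); print(p,s["width"],s["grip_force"],s["contact_force"],s["q"].round(2))
go(.5096,-.0058,.0785,np.radians(-8.15+330+90))
w=bot.get_image("wrist"); cv2.imwrite("pics/w14.png",w["image"])
m=max(blobs(mask(w["image"],"green",110,50),500),key=lambda b:b[0])[2]; ys,xs=np.where(m)
print([int(ys[xs==c].min()) for c in(270,300,330,360)],xs.min(),xs.max())
E
```

```text
[ 0.5080729  -0.00516816  0.17690694] 0.7074459266845117 66.81246042251587 [-0.16608516 -0.12030168 -2.55546715] [ 0.69  0.44 -0.91  1.95  0.43  0.95  0.47]
travel(before turn) [-1.5  0.5 98.4] turn z -0.013 q7 0.47  tilt [ 0.0006 -0.0005]
[153, 152, 152, 153] 244 389
```

jog_arm(steps=[{"rotation": [0,0,-0.013],"travel": [-1,0.4,30],"fingers": 0.5},{"rotation": [0,0,0],"travel": [0,0,30],"fingers": 0.5},{"rotation": [0,0,0],"travel": [0,0,21],"fingers": 0.5},{"rotation": [0,0,0],"travel": [0,0,8],"fingers": 0.5},{"rotation": [0,0,0],"travel": [0,0,4],"fingers": 0.5},{"rotation": [0,0,0],"travel": [0,0,4],"fingers": 0.5},{"rotation": [0,0,0],"travel": [0,0,1],"fingers": 0.5},{"rotation": [0,0,0],"travel": [0,0,0],"fingers": 0.5}])

```text
time_s: 32.2
eef_pos: [0.5104, -0.0053, 0.0806]
tcp_rot: [0.325, 0.946, -0.0, 0.002]
contact_force: [-6.1, -1.0, 22.5]
width: 0.705
grip_force: 69.8
```

jog_arm(steps=[{"rotation": [0,0,0],"travel": [0,0,1],"fingers": 0.5},{"rotation": [0,0,0],"travel": [0,0,0.5],"fingers": 0.5},{"rotation": [0,0,0],"travel": [0,0,0],"fingers": 0.5}])

```text
time_s: 32.5
eef_pos: [0.5108, -0.0054, 0.0802]
tcp_rot: [0.325, 0.946, -0.001, 0.002]
contact_force: [-14.5, -3.4, 50.2]
width: 0.709
grip_force: 72.9
```

jog_arm(steps=[{"rotation": [0,0,0],"travel": [0,0,-2],"fingers": 0.5},{"rotation": [0,0,0],"travel": [0,0,0],"fingers": 1},{"rotation": [0,0,0],"travel": [0,0,0],"fingers": 1},{"rotation": [0,0,0],"travel": [0,0,0],"fingers": 1},{"rotation": [0,0,0],"travel": [0,0,-20],"fingers": 1},{"rotation": [0,0,0],"travel": [0,0,-30],"fingers": 1},{"rotation": [0,0,0],"travel": [0,0,-30],"fingers": 1},{"rotation": [0,0,0],"travel": [0,0,-30],"fingers": 1}])

```text
time_s: 33.3
eef_pos: [0.5088, -0.0052, 0.1901]
tcp_rot: [0.325, 0.946, 0.0, -0.0]
contact_force: [0.5, -0.2, -0.5]
width: 1.002
grip_force: 0.0
```

```bash
python3 - <<'E'
from h import *
w=bot.get_image("wrist"); cv2.imwrite("pics/w15.png",w["image"]); print(pose()[1],w["position"])
b=cv2.imread("pics/w10.png")
for c,im,off in(("blue",b,130),("green",w["image"],0)):
  m=max(blobs(mask(im,c,110,50),500),key=lambda q:q[0])[2]; ys,xs=np.where(m); xs=xs+off
  print(c,[int(ys[xs==k].min()) for k in(280,300,330,350)],xs.min(),xs.max(),ys.max(),[(int(xs[ys==r].min()),int(xs[ys==r].max())) for r in(190,220,260)])
  P=cast(w,np.array([[xs[ys==r].min() if s<0 else xs[ys==r].max(),r] for r in(190,220,260) for s in(-1,1)]),.076,True); print(np.linalg.norm(P[::2]-P[1::2],axis=1))
go(.4273,.0940,.11,np.radians(-8.15))
E
```

```text
[ 0.51062289 -0.00470658  0.19428135] [0.45375983 0.03776992 0.31430681]Traceback (most recent call last):
  File "<stdin>", line 6, in <module>
    return umr_minimum(a, axis, None, out, keepdims, initial, where)
ValueError: zero-size array to reduction operation minimum which has no identity
```

```bash
python3 - <<'E'
from h import *
b=cv2.imread("pics/w10.png"); g=cv2.imread("pics/w15.png")[:,130:530]
for c,im in(("blue",b),("green",g)):
  m=max(blobs(mask(im,c,110,50),500),key=lambda q:q[0])[2]; print(c,cv2.boundingRect(m))
cv2.imwrite("pics/bg.png",np.hstack([b[100:],g[100:]]))
go(.4273,.0940,.11,np.radians(-8.15))
E
```

```text
blue (147, 136, 81, 122)
green (149, 135, 80, 123)
travel(before turn) [126.7  26.5  83.9] turn z 1.052 q7 0.5  tilt [ 0.0044 -0.0003]
```

View pics/bg.png

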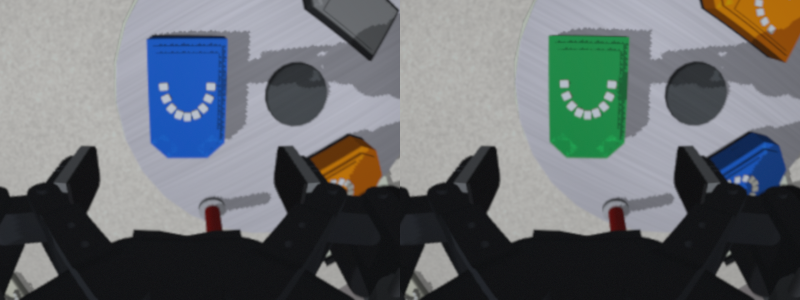

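Blue (left half, at (188,97)) and green (right half, at (588,97)) show the same outline and size, so green is seated like blue was. Now index again.

jog_arm(steps=[{"rotation": [0,0,0],"travel": [42,9,0],"fingers": 0.5},{"rotation": [0,0,0],"travel": [42,9,0],"fingers": 0.5},{"rotation": [0,0,0.15],"travel": [42,8,0],"fingers": 0.5},{"rotation": [0,0,0.15],"travel": [0,0,0],"fingers": 0.5},{"rotation": [0,0,0.15],"travel": [0,0,0],"fingers": 0.5},{"rotation": [0,0,0.15],"travel": [0,0,0],"fingers": 0.5},{"rotation": [0,0,0.15],"travel": [0,0,0],"fingers": 0.5},{"rotation": [0,0,0.15],"travel": [0,0,0],"fingers": 0.5}])

```text
time_s: 34.15
eef_pos: [0.4256, 0.0927, 0.189]
tcp_rot: [0.706, 0.708, 0.0, 0.0]
contact_force: [0.2, -0.8, -0.3]
width: 0.495
grip_force: 0.0
```

jog_arm(steps=[{"rotation": [0,0,0.15],"travel": [0,0,0],"fingers": 0.5},{"rotation": [0,0,0],"travel": [0,0,0],"fingers": 0.5},{"rotation": [0,0,0],"travel": [0,0,0],"fingers": 0.5}])

```text
time_s: 34.45
eef_pos: [0.4255, 0.0927, 0.189]
tcp_rot: [0.754, 0.657, -0.0, 0.0]
contact_force: [-0.2, -0.3, -0.9]
width: 0.499
grip_force: 0.0
```

```bash
python3 - <<'E'
from h import *
s,p,M=pose(); print(p,s["q"].round(2)); go(.4276,.0940,.11,np.radians(-8.15))
w=bot.get_image("wrist")
for i in(w["image"],cv2.imread("pics/w11.png")): print([(a,ce) for a,ce,m in blobs(mask(i,"red"),100)])
E
```

```text
[0.42552876 0.09273743 0.18897368] [ 0.45  0.23 -0.82  2.1   0.22  0.89 -0.63]
travel(before turn) [ 1.5  1.9 79. ] turn z 0.006 q7 -0.63  tilt [ 0.     -0.0001]
[(np.int32(829), array([560. ,  67.7])), (np.int32(752), array([319.2, 210. ])), (np.int32(609), array([520.8, 313.1]))]
[(np.int32(826), array([563.7,  71.1])), (np.int32(746), array([319.8, 204.7])), (np.int32(558), array([517.3, 314. ]))]
```

jog_arm(steps=[{"rotation": [0,0,0],"travel": [1.5,1.9,30],"fingers": 0.5},{"rotation": [0,0,0],"travel": [0,0,30],"fingers": 0.5},{"rotation": [0,0,0],"travel": [0,0,18],"fingers": 0.5},{"rotation": [0,0,0],"travel": [0,0,0],"fingers": 0.0},{"rotation": [0,0,0],"travel": [0,0,0],"fingers": 0.0},{"rotation": [0,0,0],"travel": [0,0,0],"fingers": 0.0},{"rotation": [0,0,0],"travel": [0,0,0],"fingers": 0.0},{"rotation": [0,0,0],"travel": [0,0,0],"fingers": 0.0}])

```text
time_s: 35.3
eef_pos: [0.4277, 0.0937, 0.1115]
tcp_rot: [0.755, 0.656, 0.0, 0.0]
contact_force: [-1.8, 1.2, -2.5]
width: 0.167
grip_force: 59.9
```

jog_arm(steps=[{"rotation": [0,0,-0.05],"travel": [-7.2,0.2,0],"fingers": 0},{"rotation": [0,0,-0.1],"travel": [-14.5,0.7,0],"fingers": 0},{"rotation": [0,0,-0.1],"travel": [-14.5,0.7,0],"fingers": 0},{"rotation": [0,0,-0.1],"travel": [-14.5,0.7,0],"fingers": 0},{"rotation": [0,0,-0.1],"travel": [-14.5,0.7,0],"fingers": 0},{"rotation": [0,0,-0.1],"travel": [-14.5,0.7,0],"fingers": 0},{"rotation": [0,0,-0.1],"travel": [-14.5,0.7,0],"fingers": 0},{"rotation": [0,0,-0.1],"travel": [-14.5,0.7,0],"fingers": 0}])

```text
time_s: 36.1
eef_pos: [0.4525, -0.0099, 0.1115]
tcp_rot: [0.461, 0.888, 0.0, 0.0]
contact_force: [2.9, 7.2, -7.8]
width: 0.167
grip_force: 59.7
```

jog_arm(steps=[{"rotation": [0,0,-0.1],"travel": [-14.5,0.7,0],"fingers": 0},{"rotation": [0,0,-0.1],"travel": [-14.5,0.7,0],"fingers": 0},{"rotation": [0,0,-0.1],"travel": [-14.5,0.7,0],"fingers": 0},{"rotation": [0,0,-0.1],"travel": [-14.5,0.7,0],"fingers": 0},{"rotation": [0,0,-0.1],"travel": [-14.5,0.7,0],"fingers": 0},{"rotation": [0,0,-0.1],"travel": [-14.5,0.7,0],"fingers": 0},{"rotation": [0,0,-0.1],"travel": [-14.5,0.7,0],"fingers": 0},{"rotation": [0,0,-0.1],"travel": [-14.5,0.7,0],"fingers": 0}])

```text
time_s: 36.9
eef_pos: [0.5489, -0.07, 0.1116]
tcp_rot: [0.079, 0.997, 0.0, 0.001]
contact_force: [2.9, 9.8, -5.0]
width: 0.166
grip_force: 60.1
```

```bash
python3 - <<'E'
from h import *
s=bot.observe(); print(s["q"].round(3),s["eef_pos"],s["contact_force"],s["width"],s["grip_force"])
p=np.array(s["eef_pos"][:2])-[.5704,.0736]; print(np.linalg.norm(p),np.degrees(np.arctan2(p[1],p[0]))%360+8.15)
E
```

```text
[ 0.81   0.686 -0.984  1.882  0.698  0.962  0.916] [ 0.54886565 -0.06996129  0.11156255] [ 2.94150182  9.75057124 -5.02521724] 0.16569782492339108 60.08715033531189
0.14516739167721948 269.6191720748191
```

jog_arm(steps=[{"rotation": [0,0,-0.1],"travel": [-14.5,0.7,0],"fingers": 0},{"rotation": [0,0,-0.1],"travel": [-14.5,0.7,0],"fingers": 0},{"rotation": [0,0,-0.1],"travel": [-14.5,0.7,0],"fingers": 0},{"rotation": [0,0,0],"travel": [0,0,0],"fingers": 0},{"rotation": [0,0,0],"travel": [0,0,0],"fingers": 0}])

```text
time_s: 37.4
eef_pos: [0.5918, -0.0702, 0.1115]
tcp_rot: [-0.069, 0.998, 0.0, 0.001]
contact_force: [0.5, 4.3, 0.1]
width: 0.17
grip_force: 61.1
```

jog_arm(steps=[{"rotation": [0,0,0],"travel": [0,0,0],"fingers": 0.5},{"rotation": [0,0,0],"travel": [0,0,0],"fingers": 0.5},{"rotation": [0,0,0],"travel": [0,0,-30],"fingers": 0.5},{"rotation": [0,0,0],"travel": [0,0,-40],"fingers": 0.5},{"rotation": [0,0,0],"travel": [0,0,-40],"fingers": 1},{"rotation": [0,0,0],"travel": [0,0,0],"fingers": 1}])

```text
time_s: 38.0
eef_pos: [0.5928, -0.0705, 0.226]
tcp_rot: [-0.069, 0.998, -0.001, 0.003]
contact_force: [0.5, 0.3, -0.3]
width: 0.825
grip_force: 0.0
```

jog_arm(steps=[{"rotation": [0,0,0],"travel": [0,0,0],"fingers": 1},{"rotation": [0,0,0],"travel": [0,0,0],"fingers": 1},{"rotation": [0,0,0],"travel": [0,0,0],"fingers": 1},{"rotation": [0,0,0],"travel": [0,0,0],"fingers": 1},{"rotation": [0,0,0],"travel": [0,0,0],"fingers": 1},{"rotation": [0,0,0],"travel": [0,0,0],"fingers": 1},{"rotation": [0,0,0],"travel": [0,0,0],"fingers": 1},{"rotation": [0,0,0],"travel": [0,0,0],"fingers": 1}])

```text
time_s: 38.8
eef_pos: [0.5912, -0.0707, 0.2209]
tcp_rot: [-0.069, 0.998, 0.0, -0.0]
contact_force: [-0.8, 0.1, -0.3]
width: 1.0
grip_force: 0.0
```

```bash
python3 - <<'E'
from h import *
s=bot.observe(); print(s["time_s"],s["q"].round(3),s["eef_pos"])
t=bot.get_image("top")
for a,ce,m in blobs(mask(t["image"],"red"),6)[1:5]: print(a,ce)
for c in("orange","blue","green"): print(c,[(a,ce,cast(t,ce,.07)[0].round(3)) for a,ce,m in blobs(mask(t["image"],c),40) if 200<ce[0]<400])
go(.5086,-.005,.18,np.radians(-8.15+330+90))
E
```

```text
38.8 [ 0.856  0.658 -1.129  1.694  0.633  1.207  1.277] [ 0.591211   -0.07065215  0.22093101]
10 [244.  170.2]
21 [ 84.1 226.8]
11 [270.9 225.6]
292 [522.3 314.8]
orange [(np.int32(353), array([295.5, 206.2]), array([ 0.507, -0.007]))]
blue [(np.int32(334), array([252.8, 203.2]), array([0.532, 0.164]))]
green [(np.int32(121), array([281. , 171.3]), array([0.657, 0.044]))]
travel(before turn) [72.8 76.4 41. ] turn z 0.804 q7 1.28  tilt [-0.0001  0.0001]
```

jog_arm(steps=[{"rotation": [0,0,0],"travel": [24,25.5,8],"fingers": 1},{"rotation": [0,0,0],"travel": [24,25.5,8],"fingers": 1},{"rotation": [0,0,0.13],"travel": [24,25.5,8],"fingers": 1},{"rotation": [0,0,0.14],"travel": [0,0,0],"fingers": 1},{"rotation": [0,0,0.13],"travel": [0,0,0],"fingers": 1},{"rotation": [0,0,0.14],"travel": [0,0,0],"fingers": 1},{"rotation": [0,0,0.13],"travel": [0,0,0],"fingers": 1},{"rotation": [0,0,0.13],"travel": [0,0,0],"fingers": 1}])

```text
time_s: 39.65
eef_pos: [0.5094, -0.0048, 0.1971]
tcp_rot: [0.327, 0.945, 0.0, 0.0]
contact_force: [-0.1, -0.2, 0.5]
width: 1.0
grip_force: 0.0
```

jog_arm(steps=[{"rotation": [0,0,0],"travel": [0,0,0],"fingers": 1},{"rotation": [0,0,0],"travel": [0,0,0],"fingers": 1},{"rotation": [0,0,0],"travel": [0,0,0],"fingers": 1}])

```text
time_s: 39.95
eef_pos: [0.5093, -0.0048, 0.1969]
tcp_rot: [0.323, 0.946, 0.0, -0.0]
contact_force: [0.5, 0.4, 0.4]
width: 0.999
grip_force: 0.0
```

```bash
cat >> h.py <<'E'
def seated(w,c,near,z=.076,fish=True):
    """raw rectangle fit of a seated cassette's shoulder at height z"""
    L=[b for b in blobs(mask(w["image"],c,110,50),150) if np.linalg.norm(cast(w,b[1],z,fish)[0]-near)<.05]
    m=max(L,key=lambda b:b[0])[2]; cs,_=cv2.findContours(m,cv2.RETR_EXTERNAL,cv2.CHAIN_APPROX_NONE)
    c0,y,d=rectfit(cast(w,max(cs,key=cv2.contourArea)[:,0],z,fish)); print(c,"seated",c0.round(4),np.degrees(y).round(1),np.round(d,1)); return c0,y
E
python3 - <<'E'
from h import *
s,p,M=pose(); print(s["q"].round(2),p); w=bot.get_image("wrist")
seated(w,"orange",[.5086,-.005])
go(.5086,-.005,.076,np.radians(-8.15+330+90))
E
```

```text
[ 0.77  0.45 -1.01  1.93  0.45  1.01  0.47] [ 0.50934614 -0.00475136  0.19694444]
orange seated [ 0.5091 -0.0056] -36.7 [ 61.9 101.2]
travel(before turn) [  0.4  -0.6 120.9] turn z 0.007 q7 0.47  tilt [-0.0002  0.0003]
```

jog_arm(steps=[{"rotation": [0,0,0],"travel": [0.4,-0.6,30],"fingers": 1},{"rotation": [0,0,0],"travel": [0,0,35],"fingers": 1},{"rotation": [0,0,0],"travel": [0,0,35],"fingers": 1},{"rotation": [0,0,0],"travel": [0,0,19],"fingers": 1},{"rotation": [0,0,0],"travel": [0,0,0],"fingers": 1},{"rotation": [0,0,0],"travel": [0,0,0],"fingers": 0.5},{"rotation": [0,0,0],"travel": [0,0,0],"fingers": 0.5},{"rotation": [0,0,0],"travel": [0,0,0],"fingers": 0.5}])

```text
time_s: 40.8
eef_pos: [0.5096, -0.005, 0.0796]
tcp_rot: [0.325, 0.946, 0.0, 0.001]
contact_force: [-3.1, 0.6, 9.8]
width: 0.705
grip_force: 63.4
```

jog_arm(steps=[{"rotation": [0,0,0],"travel": [0,0,0],"fingers": 0.5},{"rotation": [0,0,0],"travel": [0,0,0],"fingers": 0.5},{"rotation": [0,0,0],"travel": [0,0,0],"fingers": 0.5}])

```text
time_s: 41.1
eef_pos: [0.5095, -0.005, 0.0796]
tcp_rot: [0.325, 0.946, 0.0, 0.001]
contact_force: [-2.7, -0.1, 8.8]
width: 0.709
grip_force: 63.3
```

jog_arm(steps=[{"rotation": [0,0,0],"travel": [0,0,-10],"fingers": 0.5},{"rotation": [0,0,0],"travel": [0,0,-20],"fingers": 0.5},{"rotation": [0,0,0],"travel": [0,0,-40],"fingers": 0.5},{"rotation": [0,0,0],"travel": [0,0,-40],"fingers": 0.5}])

```text
time_s: 41.5
eef_pos: [0.5083, -0.0048, 0.1902]
tcp_rot: [0.324, 0.946, 0.0, -0.0]
contact_force: [0.6, -0.7, -1.5]
width: 0.701
grip_force: 66.5
```

```bash
python3 - <<'E'
from h import *
s,p,M=pose(); print(s["q"].round(2),p,s["width"],s["grip_force"])
go(.4216,.3401,.18,np.radians(69.6))
E
```

```text
[ 0.76  0.46 -1.    1.93  0.46  1.    0.46] [ 0.50832153 -0.00476419  0.19020985] 0.700893179526449 66.45167827606201
travel(before turn) [280.2 219.   10.3] turn z -0.305 q7 0.46  tilt [-0.0003  0.0003]
```

jog_arm(steps=[{"rotation": [0,0,0],"travel": [35,27.4,0],"fingers": 0.5},{"rotation": [0,0,0],"travel": [35,27.4,0],"fingers": 0.5},{"rotation": [0,0,0],"travel": [35,27.4,0],"fingers": 0.5},{"rotation": [0,0,0],"travel": [35,27.4,0],"fingers": 0.5},{"rotation": [0,0,0],"travel": [35,27.4,0],"fingers": 0.5},{"rotation": [0,0,0],"travel": [35,27.4,0],"fingers": 0.5},{"rotation": [0,0,0],"travel": [35,27.4,0],"fingers": 0.5},{"rotation": [0,0,0],"travel": [35,27.4,0],"fingers": 0.5}])

```text
time_s: 42.3
eef_pos: [0.422, 0.3416, 0.1894]
tcp_rot: [0.325, 0.946, 0.0, 0.001]
contact_force: [0.5, 0.6, -1.9]
width: 0.705
grip_force: 66.5
```

jog_arm(steps=[{"rotation": [0,0,-0.1],"travel": [0,0,0],"fingers": 0.5},{"rotation": [0,0,-0.1],"travel": [0,0,0],"fingers": 0.5},{"rotation": [0,0,-0.1],"travel": [0,0,0],"fingers": 0.5},{"rotation": [0,0,0],"travel": [0,0,0],"fingers": 0.5},{"rotation": [0,0,0],"travel": [0,0,0],"fingers": 0.5},{"rotation": [0,0,0],"travel": [0,0,0],"fingers": 0.5}])

```text
time_s: 42.9
eef_pos: [0.4226, 0.3398, 0.1885]
tcp_rot: [0.181, 0.983, 0.0, 0.0]
contact_force: [-0.3, -0.1, -1.9]
width: 0.704
grip_force: 66.5
```

```bash
python3 - <<'E'
from h import *
s,p,M=pose(); print(s["q"].round(2),p,s["width"],s["grip_force"])
go(.4216,.3401,.0430,np.radians(69.6))
w=bot.get_image("wrist"); cv2.imwrite("pics/w16.png",w["image"])
m=max(blobs(mask(w["image"],"orange",110,50),500),key=lambda b:b[0])[2]; ys,xs=np.where(m)
print([int(ys[xs==c].min()) for c in(270,300,330,360)],xs.min(),xs.max())
E
```

```text
[ 0.08  0.56 -1.06  1.86  0.56  1.06 -0.  ] [0.42263183 0.33981183 0.18846332] 0.7035182815152596 66.47000670433044
travel(before turn) [ 1.100e+00 -1.000e-01  1.455e+02] turn z -0.008 q7 -0.0  tilt [0.0004 0.0001]
[156, 155, 155, 155] 243 388
```

jog_arm(steps=[{"rotation": [0,0,-0.008],"travel": [1,0,30],"fingers": 0.5},{"rotation": [0,0,0],"travel": [0,0,40],"fingers": 0.5},{"rotation": [0,0,0],"travel": [0,0,40],"fingers": 0.5},{"rotation": [0,0,0],"travel": [0,0,20],"fingers": 0.5},{"rotation": [0,0,0],"travel": [0,0,5],"fingers": 0.5},{"rotation": [0,0,0],"travel": [0,0,3],"fingers": 0.5},{"rotation": [0,0,0],"travel": [0,0,2],"fingers": 0.5},{"rotation": [0,0,0],"travel": [0,0,2],"fingers": 0.5}])

```text
time_s: 43.75
eef_pos: [0.4221, 0.3407, 0.047]
tcp_rot: [0.176, 0.984, 0.001, 0.001]
contact_force: [-1.0, -0.6, -0.9]
width: 0.709
grip_force: 66.5
```

jog_arm(steps=[{"rotation": [0,0,0],"travel": [0,0,0],"fingers": 0.5}])

```text
time_s: 43.85
eef_pos: [0.4218, 0.3404, 0.0466]
tcp_rot: [0.176, 0.984, 0.0, 0.0]
contact_force: [0.9, 0.4, -2.2]
width: 0.705
grip_force: 66.5
```

jog_arm(steps=[{"rotation": [0,0,0],"travel": [0,0,1.5],"fingers": 0.5},{"rotation": [0,0,0],"travel": [0,0,1.5],"fingers": 0.5},{"rotation": [0,0,0],"travel": [0,0,0],"fingers": 0.5}])

```text
time_s: 44.15
eef_pos: [0.4218, 0.3404, 0.0437]
tcp_rot: [0.176, 0.984, -0.0, 0.0]
contact_force: [-2.8, -5.0, 14.3]
width: 0.703
grip_force: 68.1
```

Seated on the dock at z = 0.0437, as expected. I release and go for blue at the front left.

jog_arm(steps=[{"rotation": [0,0,0],"travel": [0,0,-0.5],"fingers": 1},{"rotation": [0,0,0],"travel": [0,0,0],"fingers": 1},{"rotation": [0,0,0],"travel": [0,0,0],"fingers": 1},{"rotation": [0,0,0],"travel": [0,0,-20],"fingers": 1},{"rotation": [0,0,0],"travel": [0,0,-40],"fingers": 1},{"rotation": [0,0,0],"travel": [0,0,-40],"fingers": 1},{"rotation": [0,0,0],"travel": [0,0,-40],"fingers": 1},{"rotation": [0,0,0],"travel": [0,0,0],"fingers": 1}])

```text
time_s: 44.95
eef_pos: [0.4227, 0.3419, 0.1879]
tcp_rot: [0.176, 0.984, 0.002, 0.002]
contact_force: [-0.1, 1.3, -0.1]
width: 1.0
grip_force: 0.0
```

```bash
python3 - <<'E'
from h import *
s,p,M=pose(); print(s["time_s"],s["q"].round(2),p); w=bot.get_image("wrist"); cv2.imwrite("pics/w17.png",w["image"])
seated(w,"orange",[.4216,.3401],.04)
go(.5332,.166,.19,np.radians(-8.15+210+90)); go(.5332,.166,.19,None)
E
```

```text
44.95 [ 0.07  0.56 -1.06  1.86  0.57  1.06  0.  ] [0.42267367 0.34189678 0.18794566]
orange seated [0.4213 0.3404] -19.5 [ 63.1 101.7]
travel(before turn) [-164.6 -125.6   -4.3] turn z -0.736 q7 0.0  tilt [0.0033 0.0017]
travel(before turn) [-164.6 -125.6   -4.3] turn z 0 q7 0.0  tilt [0.0033 0.0017]
```

jog_arm(steps=[{"rotation": [0,0,0],"travel": [-41,-31.4,-1],"fingers": 1},{"rotation": [0,0,0],"travel": [-41,-31.4,-1],"fingers": 1},{"rotation": [0,0,0],"travel": [-41,-31.4,-1],"fingers": 1},{"rotation": [0,0,0],"travel": [-41,-31.4,-1],"fingers": 1},{"rotation": [0,0,0.14],"travel": [0,0,0],"fingers": 1},{"rotation": [0,0,0.14],"travel": [0,0,0],"fingers": 1},{"rotation": [0,0,0.14],"travel": [0,0,0],"fingers": 1},{"rotation": [0,0,0.14],"travel": [0,0,0],"fingers": 1}])

```text
time_s: 45.8
eef_pos: [0.5281, 0.1709, 0.1864]
tcp_rot: [0.444, 0.896, -0.0, -0.001]
contact_force: [0.0, 0.6, 0.2]
width: 0.999
grip_force: 0.0
```

jog_arm(steps=[{"rotation": [0,0,0.14],"travel": [0,0,0],"fingers": 1},{"rotation": [0,0,0.14],"travel": [0,0,0],"fingers": 1},{"rotation": [0,0,0.14],"travel": [0,0,0],"fingers": 1},{"rotation": [0,0,0.14],"travel": [0,0,0],"fingers": 1},{"rotation": [0,0,0.14],"travel": [0,0,0],"fingers": 1},{"rotation": [0,0,0.14],"travel": [0,0,0],"fingers": 1},{"rotation": [0,0,0.14],"travel": [0,0,0],"fingers": 1},{"rotation": [0,0,0.14],"travel": [0,0,0],"fingers": 1}])

```text
time_s: 46.6
eef_pos: [0.528, 0.171, 0.1864]
tcp_rot: [0.852, 0.524, -0.001, -0.0]
contact_force: [0.5, 0.2, -0.1]
width: 0.997
grip_force: 0.0
```

jog_arm(steps=[{"rotation": [0,0,0.14],"travel": [0,0,0],"fingers": 1},{"rotation": [0,0,0.14],"travel": [0,0,0],"fingers": 1},{"rotation": [0,0,0.14],"travel": [0,0,0],"fingers": 1},{"rotation": [0,0,0.14],"travel": [0,0,0],"fingers": 1},{"rotation": [0,0,0.14],"travel": [0,0,0],"fingers": 1},{"rotation": [0,0,0.02],"travel": [0,0,0],"fingers": 1},{"rotation": [0,0,0],"travel": [0,0,0],"fingers": 1},{"rotation": [0,0,0],"travel": [0,0,0],"fingers": 1}])

```text
time_s: 47.4
eef_pos: [0.5282, 0.1712, 0.187]
tcp_rot: [0.981, 0.194, -0.0, 0.0]
contact_force: [-0.7, 0.0, 1.1]
width: 1.004
grip_force: 0.0
```

```bash
python3 - <<'E'
from h import *
s,p,M=pose(); print(s["time_s"],s["q"].round(2),p); w=bot.get_image("wrist"); cv2.imwrite("pics/w18.png",w["image"])
c,y=seated(w,"blue",[.5332,.166])
go(c[0],c[1],.078,np.radians(-8.15+210+90))
E
```

```text
47.4 [ 0.05  0.41 -0.52  1.84  0.25  0.96 -1.76] [0.52821684 0.17121625 0.18701431]
blue seated [0.5313 0.166 ] -156.3 [ 62.2 102.4]
travel(before turn) [  0.9   6.  109.1] turn z 0.009 q7 -1.76  tilt [-0.0005  0.    ]
```

jog_arm(steps=[{"rotation": [0,0,0.009],"travel": [0.9,6,0],"fingers": 1},{"rotation": [0,0,0],"travel": [0,0,30],"fingers": 1},{"rotation": [0,0,0],"travel": [0,0,35],"fingers": 1},{"rotation": [0,0,0],"travel": [0,0,30],"fingers": 1},{"rotation": [0,0,0],"travel": [0,0,14],"fingers": 1},{"rotation": [0,0,0],"travel": [0,0,0],"fingers": 1},{"rotation": [0,0,0],"travel": [0,0,0],"fingers": 0.5},{"rotation": [0,0,0],"travel": [0,0,0],"fingers": 0.5}])

```text
time_s: 48.25
eef_pos: [0.5326, 0.1664, 0.0802]
tcp_rot: [0.982, 0.188, 0.001, -0.0]
contact_force: [-0.7, 1.3, 33.9]
width: 0.708
grip_force: 57.0
```

jog_arm(steps=[{"rotation": [0,0,0],"travel": [0,0,0],"fingers": 0.5},{"rotation": [0,0,0],"travel": [0,0,0],"fingers": 0.5},{"rotation": [0,0,0],"travel": [0,0,0],"fingers": 0.5},{"rotation": [0,0,0],"travel": [0,0,0],"fingers": 0.5}])

```text
time_s: 48.65
eef_pos: [0.5329, 0.1665, 0.0805]
tcp_rot: [0.982, 0.188, 0.002, -0.0]
contact_force: [1.0, 0.4, 7.7]
width: 0.706
grip_force: 64.8
```

jog_arm(steps=[{"rotation": [0,0,0],"travel": [0,0,-10],"fingers": 0.5},{"rotation": [0,0,0],"travel": [0,0,-20],"fingers": 0.5},{"rotation": [0,0,0],"travel": [0,0,-40],"fingers": 0.5},{"rotation": [0,0,0],"travel": [0,0,-40],"fingers": 0.5},{"rotation": [0,0,0],"travel": [0,0,-10],"fingers": 0.5}])

```text
time_s: 49.15
eef_pos: [0.5329, 0.1668, 0.2037]
tcp_rot: [0.982, 0.188, 0.003, -0.0]
contact_force: [0.8, -0.1, -1.4]
width: 0.705
grip_force: 67.2
```

```bash
python3 - <<'E'
from h import *
s,p,M=pose(); print(s["time_s"],s["q"].round(2),p,s["width"],s["grip_force"])
go(.4216,.3402,.19,np.radians(-20+90)); print(np.degrees(np.arctan2(M[1,1],M[0,1])))
w=bot.get_image("wrist"); cv2.imwrite("pics/w19.png",w["image"])
m=max(blobs(mask(w["image"],"blue",110,50),500),key=lambda b:b[0])[2]; ys,xs=np.where(m)
print([int(ys[xs==c].min()) for c in(270,300,330,360)],xs.min(),xs.max())
E
```

```text
49.15 [ 0.07  0.39 -0.53  1.82  0.23  0.99 -1.75] [0.53289704 0.1667931  0.20372112] 0.7050783091230987 67.18965411186218
travel(before turn) [ -39.3 -202.3   13.3] turn z 0.728 q7 -1.75  tilt [0.0062 0.0015]
-68.28341701924417
[158, 157, 156, 155] 242 385
```

jog_arm(steps=[{"rotation": [0,0,0],"travel": [-7.9,-40.5,1],"fingers": 0.5},{"rotation": [0,0,0],"travel": [-7.9,-40.5,1],"fingers": 0.5},{"rotation": [0,0,0],"travel": [-7.9,-40.5,1],"fingers": 0.5},{"rotation": [0,0,0],"travel": [-7.9,-40.5,1],"fingers": 0.5},{"rotation": [0,0,0],"travel": [-7.7,-40.3,1],"fingers": 0.5},{"rotation": [0,0,-0.14],"travel": [0,0,0],"fingers": 0.5},{"rotation": [0,0,-0.14],"travel": [0,0,0],"fingers": 0.5},{"rotation": [0,0,-0.14],"travel": [0,0,0],"fingers": 0.5}])

```text
time_s: 50.0
eef_pos: [0.4195, 0.3394, 0.1928]
tcp_rot: [0.92, 0.392, -0.0, 0.0]
contact_force: [0.2, -1.0, -1.9]
width: 0.705
grip_force: 67.1
```

jog_arm(steps=[{"rotation": [0,0,-0.14],"travel": [0,0,0],"fingers": 0.5},{"rotation": [0,0,-0.14],"travel": [0,0,0],"fingers": 0.5},{"rotation": [0,0,-0.14],"travel": [0,0,0],"fingers": 0.5},{"rotation": [0,0,-0.14],"travel": [0,0,0],"fingers": 0.5},{"rotation": [0,0,-0.14],"travel": [0,0,0],"fingers": 0.5},{"rotation": [0,0,-0.14],"travel": [0,0,0],"fingers": 0.5},{"rotation": [0,0,-0.14],"travel": [0,0,0],"fingers": 0.5},{"rotation": [0,0,-0.14],"travel": [0,0,0],"fingers": 0.5}])

```text
time_s: 50.8
eef_pos: [0.4198, 0.3391, 0.1928]
tcp_rot: [0.572, 0.821, -0.0, -0.0]
contact_force: [-0.5, 0.7, -1.4]
width: 0.701
grip_force: 67.1
```

jog_arm(steps=[{"rotation": [0,0,-0.14],"travel": [0,0,0],"fingers": 0.5},{"rotation": [0,0,-0.14],"travel": [0,0,0],"fingers": 0.5},{"rotation": [0,0,-0.14],"travel": [0,0,0],"fingers": 0.5},{"rotation": [0,0,-0.14],"travel": [0,0,0],"fingers": 0.5},{"rotation": [0,0,-0.14],"travel": [0,0,0],"fingers": 0.5},{"rotation": [0,0,-0.14],"travel": [0,0,0],"fingers": 0.5},{"rotation": [0,0,0],"travel": [0,0,0],"fingers": 0.5},{"rotation": [0,0,0],"travel": [0,0,0],"fingers": 0.5}])

```text
time_s: 51.6
eef_pos: [0.42, 0.3392, 0.193]
tcp_rot: [0.192, 0.981, -0.0, -0.0]
contact_force: [0.2, -0.3, -2.1]
width: 0.706
grip_force: 67.1
```

```bash
python3 - <<'E'
from h import *
s,p,M=pose(); print(s["time_s"],s["q"].round(2),p,s["width"],s["grip_force"])
go(.4215,.3403,.0705,np.radians(-20+90)); print(np.degrees(np.arctan2(M[1,1],M[0,1])))
w=bot.get_image("wrist"); cv2.imwrite("pics/w20.png",w["image"])
m=max(blobs(mask(w["image"],"blue",110,50),500),key=lambda b:b[0])[2]; ys,xs=np.where(m)
print([int(ys[xs==c].min()) for c in(270,300,330,360)],xs.min(),xs.max())
E
```

```text
51.6 [ 0.11  0.58 -1.11  1.86  0.59  1.09 -0.05] [0.41998373 0.33917662 0.19295639] 0.7059229141286056 67.12734818458557
travel(before turn) [ -1.1   1.7 122.5] turn z -0.038 q7 -0.05  tilt [-0.0009 -0.0002]
67.81570817287992
[158, 157, 156, 154] 242 385
```

jog_arm(steps=[{"rotation": [0,0,0],"travel": [-1.1,1.7,30],"fingers": 0.5},{"rotation": [0,0,0],"travel": [0,0,35],"fingers": 0.5},{"rotation": [0,0,0],"travel": [0,0,30],"fingers": 0.5},{"rotation": [0,0,0],"travel": [0,0,15],"fingers": 0.5},{"rotation": [0,0,0],"travel": [0,0,4],"fingers": 0.5},{"rotation": [0,0,0],"travel": [0,0,3],"fingers": 0.5},{"rotation": [0,0,0],"travel": [0,0,2],"fingers": 0.5},{"rotation": [0,0,0],"travel": [0,0,0],"fingers": 0.5}])

```text
time_s: 52.45
eef_pos: [0.4222, 0.3408, 0.0751]
tcp_rot: [0.191, 0.982, 0.0, 0.0]
contact_force: [0.4, 0.2, -2.6]
width: 0.709
grip_force: 67.1
```

jog_arm(steps=[{"rotation": [0,0,0],"travel": [0,0,2],"fingers": 0.5},{"rotation": [0,0,0],"travel": [0,0,2],"fingers": 0.5},{"rotation": [0,0,0],"travel": [0,0,1],"fingers": 0.5},{"rotation": [0,0,0],"travel": [0,0,0],"fingers": 0.5}])

```text
time_s: 52.85
eef_pos: [0.4221, 0.3407, 0.0705]
tcp_rot: [0.19, 0.982, -0.0, 0.001]
contact_force: [-3.3, -7.4, 22.8]
width: 0.704
grip_force: 69.8
```

jog_arm(steps=[{"rotation": [0,0,0],"travel": [0,0,-1],"fingers": 1},{"rotation": [0,0,0],"travel": [0,0,0],"fingers": 1},{"rotation": [0,0,0],"travel": [0,0,0],"fingers": 1},{"rotation": [0,0,0],"travel": [0,0,-20],"fingers": 1},{"rotation": [0,0,0],"travel": [0,0,-40],"fingers": 1},{"rotation": [0,0,0],"travel": [0,0,-40],"fingers": 1},{"rotation": [0,0,0],"travel": [0,0,-20],"fingers": 1},{"rotation": [0,0,0],"travel": [0,0,0],"fingers": 1}])

```text
time_s: 53.65
eef_pos: [0.4226, 0.3414, 0.1928]
tcp_rot: [0.19, 0.982, 0.001, 0.001]
contact_force: [0.8, 0.2, -1.3]
width: 1.002
grip_force: 0.0
```

```bash
python3 - <<'E'
from h import *
s,p,M=pose(); print(s["time_s"],s["q"].round(2),p); w=bot.get_image("wrist"); cv2.imwrite("pics/w21.png",w["image"])
seated(w,"blue",[.4216,.3401],.066)
go(.4274,.0940,.19,np.radians(-8.15))
E
```

```text
53.65 [ 0.1   0.58 -1.11  1.85  0.59  1.08 -0.05] [0.42255565 0.34143583 0.19284918]
blue seated [0.4222 0.3405] -20.2 [ 63.2 101.1]
travel(before turn) [ -97.  -226.9    1. ] turn z 1.33 q7 -0.05  tilt [0.0016 0.0007]
```

Blue is seated at yaw −20.2° and z = 0.066. Next the peg, to bring green round to the front left.

jog_arm(steps=[{"rotation": [0,0,0],"travel": [-16,-38,0],"fingers": 0.5},{"rotation": [0,0,0],"travel": [-16,-38,0],"fingers": 0.5},{"rotation": [0,0,0],"travel": [-16,-38,0],"fingers": 0.5},{"rotation": [0,0,0],"travel": [-16,-38,0],"fingers": 0.5},{"rotation": [0,0,0],"travel": [-16,-38,0],"fingers": 0.5},{"rotation": [0,0,0.13],"travel": [-17,-37,0],"fingers": 0.5},{"rotation": [0,0,0.15],"travel": [0,0,0],"fingers": 0.5},{"rotation": [0,0,0.15],"travel": [0,0,0],"fingers": 0.5}])

```text
time_s: 54.5
eef_pos: [0.4268, 0.0918, 0.1895]
tcp_rot: [0.4, 0.917, -0.0, -0.001]
contact_force: [0.4, -0.5, -0.4]
width: 0.503
grip_force: 0.0
```

jog_arm(steps=[{"rotation": [0,0,0.15],"travel": [0,0,0],"fingers": 0.5},{"rotation": [0,0,0.15],"travel": [0,0,0],"fingers": 0.5},{"rotation": [0,0,0.15],"travel": [0,0,0],"fingers": 0.5},{"rotation": [0,0,0.15],"travel": [0,0,0],"fingers": 0.5},{"rotation": [0,0,0.15],"travel": [0,0,0],"fingers": 0.5},{"rotation": [0,0,0.15],"travel": [0,0,0],"fingers": 0.5},{"rotation": [0,0,0],"travel": [0,0,0],"fingers": 0.5},{"rotation": [0,0,0],"travel": [0,0,0],"fingers": 0.5}])

```text
time_s: 55.3
eef_pos: [0.4267, 0.0938, 0.1898]
tcp_rot: [0.754, 0.657, -0.0, -0.0]
contact_force: [0.3, -0.0, 0.0]
width: 0.5
grip_force: 0.0
```

```bash
python3 - <<'E'
from h import *
s,p,M=pose(); print(s["time_s"],s["q"].round(2),p)
go(.4276,.0940,.11,np.radians(-8.15))
w=bot.get_image("wrist"); print([(a,ce) for a,ce,m in blobs(mask(w["image"],"red"),100)])
E
```

```text
55.3 [ 0.55  0.26 -0.93  2.1   0.27  0.9  -0.68] [0.42666603 0.09380569 0.18983926]
travel(before turn) [ 0.3  1.  79.8] turn z 0.005 q7 -0.68  tilt [-0.0009 -0.0001]
[(np.int32(821), array([558.4,  68.4])), (np.int32(745), array([318. , 211.7])), (np.int32(603), array([519.9, 313.2]))]
```

jog_arm(steps=[{"rotation": [0,0,0],"travel": [0.3,1,30],"fingers": 0.5},{"rotation": [0,0,0],"travel": [0,0,30],"fingers": 0.5},{"rotation": [0,0,0],"travel": [0,0,19],"fingers": 0.5},{"rotation": [0,0,0],"travel": [0,0,0],"fingers": 0.0},{"rotation": [0,0,0],"travel": [0,0,0],"fingers": 0.0},{"rotation": [0,0,0],"travel": [0,0,0],"fingers": 0.0},{"rotation": [0,0,0],"travel": [0,0,0],"fingers": 0.0},{"rotation": [0,0,0],"travel": [0,0,0],"fingers": 0.0}])

```text
time_s: 56.15
eef_pos: [0.4278, 0.0939, 0.1118]
tcp_rot: [0.755, 0.655, -0.0, 0.0]
contact_force: [-5.2, -0.1, -2.2]
width: 0.16
grip_force: 60.0
```

jog_arm(steps=[{"rotation": [0,0,-0.05],"travel": [-7.2,0.2,0],"fingers": 0},{"rotation": [0,0,-0.1],"travel": [-14.5,0.7,0],"fingers": 0},{"rotation": [0,0,-0.1],"travel": [-14.5,0.7,0],"fingers": 0},{"rotation": [0,0,-0.1],"travel": [-14.5,0.7,0],"fingers": 0},{"rotation": [0,0,-0.1],"travel": [-14.5,0.7,0],"fingers": 0},{"rotation": [0,0,-0.1],"travel": [-14.5,0.7,0],"fingers": 0},{"rotation": [0,0,-0.1],"travel": [-14.5,0.7,0],"fingers": 0},{"rotation": [0,0,-0.1],"travel": [-14.5,0.7,0],"fingers": 0}])

```text
time_s: 56.95
eef_pos: [0.4527, -0.01, 0.1118]
tcp_rot: [0.461, 0.887, 0.0, 0.0]
contact_force: [1.5, 7.3, -8.9]
width: 0.165
grip_force: 59.5
```

jog_arm(steps=[{"rotation": [0,0,-0.1],"travel": [-14.5,0.7,0],"fingers": 0},{"rotation": [0,0,-0.1],"travel": [-14.5,0.7,0],"fingers": 0},{"rotation": [0,0,-0.1],"travel": [-14.5,0.7,0],"fingers": 0},{"rotation": [0,0,-0.1],"travel": [-14.5,0.7,0],"fingers": 0},{"rotation": [0,0,-0.1],"travel": [-14.5,0.7,0],"fingers": 0},{"rotation": [0,0,-0.1],"travel": [-14.5,0.7,0],"fingers": 0},{"rotation": [0,0,-0.1],"travel": [-14.5,0.7,0],"fingers": 0},{"rotation": [0,0,0],"travel": [0,0,0],"fingers": 0}])

```text
time_s: 57.75
eef_pos: [0.5359, -0.0672, 0.1118]
tcp_rot: [0.129, 0.992, 0.001, 0.001]
contact_force: [2.1, 1.4, -2.1]
width: 0.168
grip_force: 61.4
```

```bash
python3 - <<'E'
from h import *
s=bot.observe(); print(s["q"].round(3),s["eef_pos"],s["contact_force"],s["width"],s["grip_force"])
p=np.array(s["eef_pos"][:2])-[.5704,.0736]; print(np.linalg.norm(p),np.degrees(np.arctan2(p[1],p[0]))%360+8.15)
E
```

```text
[ 0.867  0.708 -1.062  1.914  0.751  0.981  0.763] [ 0.53592757 -0.06720834  0.11179656] [ 2.13289782  1.40843035 -2.08712533] 0.16761809353035959 61.39770269393921
0.14496667705040878 264.39353002287135
```

Now release at about 84°; the detent finishes the click. Then I wait and check.

jog_arm(steps=[{"rotation": [0,0,0],"travel": [0,0,0],"fingers": 0.5},{"rotation": [0,0,0],"travel": [0,0,0],"fingers": 0.5},{"rotation": [0,0,0],"travel": [0,0,-20],"fingers": 0.5},{"rotation": [0,0,0],"travel": [0,0,-40],"fingers": 0.5},{"rotation": [0,0,0],"travel": [0,0,-20],"fingers": 1},{"rotation": [0,0,0],"travel": [0,0,0],"fingers": 1},{"rotation": [0,0,0],"travel": [0,0,0],"fingers": 1},{"rotation": [0,0,0],"travel": [0,0,0],"fingers": 1}])

```text
time_s: 58.55
eef_pos: [0.5334, -0.0672, 0.1907]
tcp_rot: [0.131, 0.991, -0.0, -0.0]
contact_force: [-0.3, -0.3, -0.6]
width: 1.0
grip_force: 0.0
```

```bash
python3 - <<'E'
from h import *
s,p,M=pose(); print(s["time_s"],s["q"].round(3),p)
t=bot.get_image("top")
for c in("red","green"): print(c,[(a,ce,cast(t,ce,.07)[0].round(3)) for a,ce,m in blobs(mask(t["image"],c),6) if 200<ce[0]<340])
go(.5322,.166,.19,np.radians(-68.15))
E
```

```text
58.55 [ 0.943  0.609 -1.165  1.863  0.63   1.102  0.844] [ 0.53337585 -0.0671608   0.19066758]
red [(np.int32(10), array([243.3, 170.7]), array([0.671, 0.198])), (np.int32(18), array([272.6, 226.6]), array([0.431, 0.089]))]
green [(np.int32(296), array([252.5, 202.5]), array([0.535, 0.165]))]
travel(before turn) [ 61.7 224.7   0.6] turn z -0.644 q7 0.84  tilt [-0.0011 -0.    ]
```

jog_arm(steps=[{"rotation": [0,0,0.14],"travel": [0,0,0],"fingers": 1},{"rotation": [0,0,0.14],"travel": [0,0,0],"fingers": 1},{"rotation": [0,0,0.14],"travel": [0,0,0],"fingers": 1},{"rotation": [0,0,0.14],"travel": [0,0,0],"fingers": 1},{"rotation": [0,0,0.14],"travel": [0,0,0],"fingers": 1},{"rotation": [0,0,0.14],"travel": [0,0,0],"fingers": 1},{"rotation": [0,0,0.14],"travel": [0,0,0],"fingers": 1},{"rotation": [0,0,0.14],"travel": [0,0,0],"fingers": 1}])

```text
time_s: 59.4
eef_pos: [0.5335, -0.0669, 0.1906]
tcp_rot: [0.64, 0.769, -0.0, -0.001]
contact_force: [0.5, -0.2, -0.5]
width: 0.998
grip_force: 0.0
```

jog_arm(steps=[{"rotation": [0,0,0.14],"travel": [0,0,0],"fingers": 1},{"rotation": [0,0,0.14],"travel": [0,0,0],"fingers": 1},{"rotation": [0,0,0.14],"travel": [0,0,0],"fingers": 1},{"rotation": [0,0,0.14],"travel": [0,0,0],"fingers": 1},{"rotation": [0,0,0.14],"travel": [0,0,0],"fingers": 1},{"rotation": [0,0,0.14],"travel": [0,0,0],"fingers": 1},{"rotation": [0,0,0.14],"travel": [0,0,0],"fingers": 1},{"rotation": [0,0,0.14],"travel": [0,0,0],"fingers": 1}])

```text
time_s: 60.2
eef_pos: [0.5335, -0.0669, 0.1906]
tcp_rot: [0.95, 0.311, -0.001, -0.0]
contact_force: [0.2, 0.7, 0.2]
width: 0.998
grip_force: 0.0
```

jog_arm(steps=[{"rotation": [0,0,0.14],"travel": [0,0,0],"fingers": 1},{"rotation": [0,0,0.12],"travel": [0,0,0],"fingers": 1},{"rotation": [0,0,0],"travel": [17,-43,0],"fingers": 1},{"rotation": [0,0,0],"travel": [17,-43,0],"fingers": 1},{"rotation": [0,0,0],"travel": [17,-43,0],"fingers": 1},{"rotation": [0,0,0],"travel": [17,-43,0],"fingers": 1},{"rotation": [0,0,0],"travel": [17,-43,0],"fingers": 1},{"rotation": [0,0,0],"travel": [0,0,0],"fingers": 1}])

```text
time_s: 61.0
eef_pos: [0.5317, 0.171, 0.191]
tcp_rot: [0.981, 0.192, -0.0, -0.001]
contact_force: [-0.7, -1.3, 0.2]
width: 0.999
grip_force: 0.0
```

jog_arm(steps=[{"rotation": [0,0,0],"travel": [0,0,0],"fingers": 1},{"rotation": [0,0,0],"travel": [0,0,0],"fingers": 1}])

```text
time_s: 61.2
eef_pos: [0.5332, 0.1633, 0.1908]
tcp_rot: [0.982, 0.188, -0.001, 0.0]
contact_force: [-0.1, -0.5, -0.8]
width: 0.998
grip_force: 0.0
```

```bash
python3 - <<'E'
from h import *
s,p,M=pose(); print(s["time_s"],s["q"].round(2),p); w=bot.get_image("wrist"); cv2.imwrite("pics/w22.png",w["image"])
c,y=seated(w,"green",[.5332,.166])
go(c[0],c[1],.079,y+np.pi/2)
E
```

```text
61.2 [ 0.18  0.44 -0.67  1.82  0.32  0.99 -1.82] [0.5332065  0.16332231 0.19075816]
green seated [0.5346 0.1666] -158.4 [ 62.1 101.2]
travel(before turn) [  2.6  -2.9 111.9] turn z -0.0 q7 -1.82  tilt [-0.0007 -0.0006]
```

jog_arm(steps=[{"rotation": [0,0,0],"travel": [2.6,-2.9,0],"fingers": 1},{"rotation": [0,0,0],"travel": [0,0,30],"fingers": 1},{"rotation": [0,0,0],"travel": [0,0,35],"fingers": 1},{"rotation": [0,0,0],"travel": [0,0,30],"fingers": 1},{"rotation": [0,0,0],"travel": [0,0,16],"fingers": 1},{"rotation": [0,0,0],"travel": [0,0,0],"fingers": 1},{"rotation": [0,0,0],"travel": [0,0,0],"fingers": 0.5},{"rotation": [0,0,0],"travel": [0,0,0],"fingers": 0.5}])

```text
time_s: 62.05
eef_pos: [0.5356, 0.1682, 0.0821]
tcp_rot: [0.982, 0.188, 0.001, -0.0]
contact_force: [-1.5, 0.8, 19.2]
width: 0.703
grip_force: 60.9
```

jog_arm(steps=[{"rotation": [0,0,0],"travel": [0,0,0],"fingers": 0.5},{"rotation": [0,0,0],"travel": [0,0,0],"fingers": 0.5},{"rotation": [0,0,0],"travel": [0,0,0],"fingers": 0.5},{"rotation": [0,0,0],"travel": [0,0,0],"fingers": 0.5}])

```text
time_s: 62.45
eef_pos: [0.5357, 0.1683, 0.0823]
tcp_rot: [0.982, 0.188, 0.001, -0.0]
contact_force: [-1.9, 0.2, 8.2]
width: 0.709
grip_force: 62.9
```

jog_arm(steps=[{"rotation": [0,0,0],"travel": [0,0,-10],"fingers": 0.5},{"rotation": [0,0,0],"travel": [0,0,-20],"fingers": 0.5},{"rotation": [0,0,0],"travel": [0,0,-40],"fingers": 0.5},{"rotation": [0,0,0],"travel": [0,0,-40],"fingers": 0.5},{"rotation": [0,0,0],"travel": [0,0,-20],"fingers": 0.5},{"rotation": [0,0,0],"travel": [0,0,0],"fingers": 0.5}])

```text
time_s: 63.05
eef_pos: [0.5359, 0.1684, 0.2145]
tcp_rot: [0.982, 0.188, 0.003, 0.0]
contact_force: [0.6, -0.4, -1.7]
width: 0.705
grip_force: 65.7
```

```bash
python3 - <<'E'
from h import *
s,p,M=pose(); print(s["time_s"],s["q"].round(2),p,s["width"],s["grip_force"])
go(.4218,.3403,.21,None); print(np.degrees(np.arctan2(M[1,1],M[0,1])))
E
```

```text
63.05 [ 0.18  0.42 -0.68  1.8   0.31  1.03 -1.81] [0.53587981 0.16841755 0.21449216] 0.7049257405540813 65.69017767906189
travel(before turn) [ -42.5 -201.9    4. ] turn z 0 q7 -1.81  tilt [0.0057 0.0009]
-68.30145974131439
```

jog_arm(steps=[{"rotation": [0,0,0],"travel": [-8.5,-40.4,1],"fingers": 0.5},{"rotation": [0,0,0],"travel": [-8.5,-40.4,1],"fingers": 0.5},{"rotation": [0,0,0],"travel": [-8.5,-40.4,1],"fingers": 0.5},{"rotation": [0,0,0],"travel": [-8.5,-40.4,1],"fingers": 0.5},{"rotation": [0,0,0],"travel": [-8.5,-40.3,0],"fingers": 0.5},{"rotation": [0,0,-0.14],"travel": [0,0,0],"fingers": 0.5},{"rotation": [0,0,-0.14],"travel": [0,0,0],"fingers": 0.5},{"rotation": [0,0,-0.14],"travel": [0,0,0],"fingers": 0.5}])

```text
time_s: 63.85
eef_pos: [0.4199, 0.3398, 0.2061]
tcp_rot: [0.92, 0.392, -0.0, 0.0]
contact_force: [1.2, -0.6, -2.3]
width: 0.706
grip_force: 65.7
```

jog_arm(steps=[{"rotation": [0,0,-0.14],"travel": [0,0,0],"fingers": 0.5},{"rotation": [0,0,-0.14],"travel": [0,0,0],"fingers": 0.5},{"rotation": [0,0,-0.14],"travel": [0,0,0],"fingers": 0.5},{"rotation": [0,0,-0.14],"travel": [0,0,0],"fingers": 0.5},{"rotation": [0,0,-0.14],"travel": [0,0,0],"fingers": 0.5},{"rotation": [0,0,-0.14],"travel": [0,0,0],"fingers": 0.5},{"rotation": [0,0,-0.14],"travel": [0,0,0],"fingers": 0.5},{"rotation": [0,0,-0.14],"travel": [0,0,0],"fingers": 0.5}])

```text
time_s: 64.65
eef_pos: [0.4203, 0.3395, 0.2062]
tcp_rot: [0.572, 0.821, -0.0, 0.0]
contact_force: [0.0, 0.5, -1.5]
width: 0.704
grip_force: 65.7
```

jog_arm(steps=[{"rotation": [0,0,-0.14],"travel": [0,0,0],"fingers": 0.5},{"rotation": [0,0,-0.14],"travel": [0,0,0],"fingers": 0.5},{"rotation": [0,0,-0.14],"travel": [0,0,0],"fingers": 0.5},{"rotation": [0,0,-0.14],"travel": [0,0,0],"fingers": 0.5},{"rotation": [0,0,-0.14],"travel": [0,0,0],"fingers": 0.5},{"rotation": [0,0,-0.14],"travel": [0,0,0],"fingers": 0.5},{"rotation": [0,0,-0.03],"travel": [0,0,0],"fingers": 0.5},{"rotation": [0,0,0],"travel": [0,0,0],"fingers": 0.5}])

```text
time_s: 65.45
eef_pos: [0.4204, 0.3396, 0.2062]
tcp_rot: [0.177, 0.984, -0.0, -0.0]
contact_force: [0.2, 0.5, -1.8]
width: 0.704
grip_force: 65.6
```

jog_arm(steps=[{"rotation": [0,0,0],"travel": [0,0,0],"fingers": 0.5},{"rotation": [0,0,0],"travel": [0,0,0],"fingers": 0.5}])

```text
time_s: 65.65
eef_pos: [0.4204, 0.3397, 0.2064]
tcp_rot: [0.177, 0.984, -0.0, 0.0]
contact_force: [0.5, 0.5, -2.5]
width: 0.704
grip_force: 65.6
```

```bash
python3 - <<'E'
from h import *
s,p,M=pose(); print(s["time_s"],s["q"].round(2),p,s["width"],s["grip_force"])
go(.4206,.3409,.098,np.radians(69.7)); print(np.degrees(np.arctan2(M[1,1],M[0,1])))
w=bot.get_image("wrist"); cv2.imwrite("pics/w23.png",w["image"])
m=max(blobs(mask(w["image"],"green",110,50),500),key=lambda b:b[0])[2]; ys,xs=np.where(m)
print([int(ys[xs==c].min()) for c in(270,300,330,360)],xs.min(),xs.max())
E
```

```text
65.65 [ 0.17  0.63 -1.23  1.84  0.65  1.15 -0.07] [0.42042027 0.33974383 0.20639906] 0.7038601936669041 65.64872145652771
travel(before turn) [  0.2   1.2 108.4] turn z -0.001 q7 -0.07  tilt [ 0.0001 -0.0001]
69.66398793550039
[156, 156, 155, 155] 246 387
```

jog_arm(steps=[{"rotation": [0,0,0],"travel": [-0.8,1.2,25],"fingers": 0.5},{"rotation": [0,0,0],"travel": [0,0,30],"fingers": 0.5},{"rotation": [0,0,0],"travel": [0,0,25],"fingers": 0.5},{"rotation": [0,0,0],"travel": [0,0,15],"fingers": 0.5},{"rotation": [0,0,0],"travel": [0,0,4],"fingers": 0.5},{"rotation": [0,0,0],"travel": [0,0,3],"fingers": 0.5},{"rotation": [0,0,0],"travel": [0,0,1],"fingers": 0.5},{"rotation": [0,0,0],"travel": [0,0,0],"fingers": 0.5}])

```text
time_s: 66.5
eef_pos: [0.4219, 0.3408, 0.1041]
tcp_rot: [0.176, 0.984, 0.0, 0.0]
contact_force: [0.2, 0.2, -0.5]
width: 0.705
grip_force: 65.6
```

```bash
python3 - <<'E'
from h import *
s,p,M=pose(); print(s["q"].round(2),p,s["contact_force"])
E
```

```text
[ 0.07  0.74 -1.09  1.91  0.8   1.   -0.17] [0.42192597 0.34083248 0.10407062] [ 0.24323942  0.22481886 -0.4994369 ]
```

jog_arm(steps=[{"rotation": [0,0,0],"travel": [0,0,2],"fingers": 0.5},{"rotation": [0,0,0],"travel": [0,0,2],"fingers": 0.5},{"rotation": [0,0,0],"travel": [0,0,1],"fingers": 0.5},{"rotation": [0,0,0],"travel": [0,0,1],"fingers": 0.5},{"rotation": [0,0,0],"travel": [0,0,0],"fingers": 0.5}])

```text
time_s: 67.0
eef_pos: [0.422, 0.3405, 0.0976]
tcp_rot: [0.176, 0.984, -0.0, 0.0]
contact_force: [1.5, -3.4, 6.5]
width: 0.706
grip_force: 66.5
```

jog_arm(steps=[{"rotation": [0,0,0],"travel": [0,0,0],"fingers": 1},{"rotation": [0,0,0],"travel": [0,0,0],"fingers": 1},{"rotation": [0,0,0],"travel": [0,0,0],"fingers": 1},{"rotation": [0,0,0],"travel": [0,0,-20],"fingers": 1},{"rotation": [0,0,0],"travel": [0,0,-35],"fingers": 1},{"rotation": [0,0,0],"travel": [0,0,-30],"fingers": 1},{"rotation": [0,0,0],"travel": [0,0,0],"fingers": 1},{"rotation": [0,0,0],"travel": [0,0,0],"fingers": 1}])

```text
time_s: 67.8
eef_pos: [0.4218, 0.3405, 0.1826]
tcp_rot: [0.176, 0.984, 0.0, 0.0]
contact_force: [-0.1, -0.1, -0.6]
width: 1.002
grip_force: 0.0
```

```bash
python3 - <<'E'
from h import *
s,p,M=pose(); print(s["time_s"],s["q"].round(2),p,s["contact_force"]); w=bot.get_image("wrist")
seated(w,"green",[.4216,.3401],.092)
g=bot.get_image("scene"); u=proj(g,[[.4218,.3404,.05]])[0].astype(int); print(u)
c=g["image"][u[1]-35:u[1]+35,u[0]-45:u[0]+45]
cv2.imwrite("pics/fin.png",np.hstack([cv2.resize(c,(450,350),interpolation=cv2.INTER_CUBIC),cv2.resize(w["image"][60:375,160:475],(350,350))]))
E
```

```text
67.8 [ 0.14  0.65 -1.19  1.86  0.68  1.11 -0.08] [0.42183675 0.34051855 0.18255209] [-0.05263979 -0.06013908 -0.63416487]
green seated [0.421  0.3413] -20.2 [ 62.1 100.7]
[360 144]
```

View pics/fin.png

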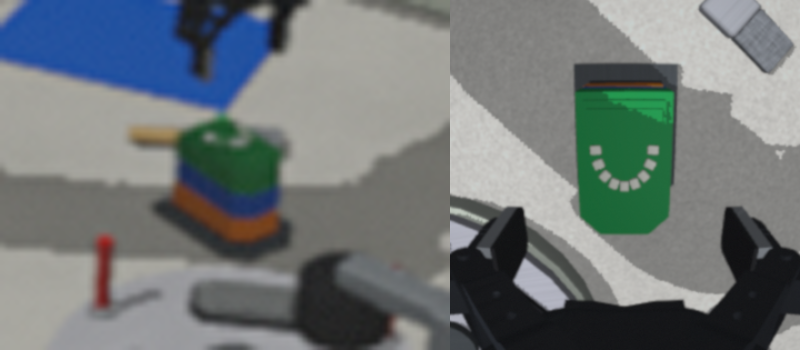

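The three-high stack is even: the scene half shows it around (228,190), and in the wrist half the green top is at (625,160), square to the dock. I hand in.

```bash
python3 -c "
from plant import bot
print(bot.hand_in())"
```

```text
the job is handed in; nothing more can be done
None
```

I cured the orange, blue and green cassettes in that order, stacked all three seated on the dock, and handed the job in at about 68 s; no verdict came back.

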